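# Load the tub carrier, take out the bayonet lock and send it to the next station

### The job

First put every green-lidded tub on the table into the carrier, one to a pocket and fully down, while the carrier stays at the packing station (blue mark). Then turn the orange bayonet lock knob anticlockwise to its stop, lift it out and leave it in the red tray, slide the carrier along its rail into the detent of the next station (red mark), and last press the blue call button. The other things on the table must not be disturbed.

Things in the scene. Friction and masses are not known exactly. Their poses are not given: they have to be found in the camera images.
- tub_a_mid (a point): closed white food tub, green lid: 100 x 56 mm (x, y), 40 mm high to the lid's top, foot 92 x 46 mm over the lowest 21 mm; green grip rib on the lid along x, 60 mm long, 14 mm thick, 34 mm high. 74 mm high in all, 0.15 to 0.31 kg. The point is its centre, 37 mm below the rib's top; z up. Tubs may be absent (None)
- tub_b_mid (a point): closed white food tub, green lid: 100 x 56 mm (x, y), 40 mm high to the lid's top, foot 92 x 46 mm over the lowest 21 mm; green grip rib on the lid along x, 60 mm long, 14 mm thick, 34 mm high. 74 mm high in all, 0.15 to 0.31 kg. The point is its centre, 37 mm below the rib's top; z up. Tubs may be absent (None)
- tub_c_mid (a point): closed white food tub, green lid: 100 x 56 mm (x, y), 40 mm high to the lid's top, foot 92 x 46 mm over the lowest 21 mm; green grip rib on the lid along x, 60 mm long, 14 mm thick, 34 mm high. 74 mm high in all, 0.15 to 0.31 kg. The point is its centre, 37 mm below the rib's top; z up. Tubs may be absent (None)
- tub_d_mid (a point): closed white food tub, green lid: 100 x 56 mm (x, y), 40 mm high to the lid's top, foot 92 x 46 mm over the lowest 21 mm; green grip rib on the lid along x, 60 mm long, 14 mm thick, 34 mm high. 74 mm high in all, 0.15 to 0.31 kg. The point is its centre, 37 mm below the rib's top; z up. Tubs may be absent (None)
- pocket0 (a point): centre of the floor of pocket 0 of the white carrier, moving with it; x across the rail, away from the robot, y to the left along it. Pocket 108 mm (x) by 57 mm (y), rim 16 mm above this floor, floor 46 mm above the table; pockets 66 mm apart in a row along y (0 leftmost). A tub goes in with its rib along x, either way round, 5 mm of play each way
- pocket1 (a point): centre of the floor of pocket 1 of the white carrier, moving with it; x across the rail, away from the robot, y to the left along it. Pocket 108 mm (x) by 57 mm (y), rim 16 mm above this floor, floor 46 mm above the table; pockets 66 mm apart in a row along y (0 leftmost). A tub goes in with its rib along x, either way round, 5 mm of play each way
- pocket2 (a point): centre of the floor of pocket 2 of the white carrier, moving with it; x across the rail, away from the robot, y to the left along it. Pocket 108 mm (x) by 57 mm (y), rim 16 mm above this floor, floor 46 mm above the table; pockets 66 mm apart in a row along y (0 leftmost). A tub goes in with its rib along x, either way round, 5 mm of play each way
- pocket3 (a point): centre of the floor of pocket 3 of the white carrier, moving with it; x across the rail, away from the robot, y to the left along it. Pocket 108 mm (x) by 57 mm (y), rim 16 mm above this floor, floor 46 mm above the table; pockets 66 mm apart in a row along y (0 leftmost). A tub goes in with its rib along x, either way round, 5 mm of play each way
- post (a point): red push post at the middle of the carrier's near side, moving with it: upright, 14 mm (x) by 16 mm (y), free from 52 mm to its top 112 mm above the table. The point is on its axis, 94 mm above the table; axes as the pockets. The carrier's wall stands 15 mm beyond it in x
- carrier (a joint): travel of the carrier in m: 0 at the packing station (blue mark on the rail's near side), growing to the right, along -y of the pockets' axes; the next station (red mark) has its spring detent at 0.250; hard stop at 0.275. A detent takes about 5 N to leave or enter, the rail about 2 N. The lock knob in its socket blocks the carrier's red tongue after 4 mm
- lock_mid (a point): centre of the bayonet lock knob (0.15 kg, 92 mm high): orange grip wing along its x, 56 mm long, 14 mm thick, from 6 to 46 mm above this point; black collar 44 mm across, 10 mm below to 6 mm above; thin shaft; at the bottom, 46 to 36 mm below, a cross-lug 42 x 14 mm, parallel to the wing. z up. See socket
- socket (a point): centre of the slot (48 x 22 mm, along x) in the top of the fixed yellow lock socket, 28 mm above the table. The knob starts with wing and lug 0.85 to 1.25 rad clockwise of the slot, caught with 6 mm of lift; turned anticlockwise (from above) to its stop, 0 to 0.1 rad past the slot, it lifts straight out, clear after 25 mm; over 0.15 rad off it stays caught. Nearby tongue: 56 mm high
- tray_in (a point): centre of the inner floor of the fixed red tray for the lock knob, 172 mm (x) by 132 mm (y) inside, floor 4 mm above the table, walls 30 mm high; the knob may stand or lie in it
- ready (a joint): travel of the blue call button, in m: 0 up, 0.006 fully down, takes 5 N, springs back
- ready_top (a point): centre of the top of the blue call button (40 mm across) on a grey box 90 mm square, pressed straight down
- bowl: white bowl, 100 mm across, 50 mm high; a bystander, not to be disturbed; origin at its underside centre
- sauce: amber bottle with red cap, 60 mm across, 170 mm high; a bystander, not to be disturbed; origin at its underside centre
- spice: clear jar, 60 mm across, 85 mm high; a bystander, not to be disturbed; origin at its underside centre
- mug: blue mug, 80 mm across, 90 mm high; a bystander, not to be disturbed; origin at its underside centre
- ladle: spoon lying flat; a bystander, not to be disturbed; origin at its underside
- tin: metal tin, 74 mm across, 110 mm high; a bystander, not to be disturbed; origin at its underside centre
Things that resemble listed ones, but are neither listed nor needed, are in the scene too. Leave any yellow look-alike of the part that bears ready alone.

How it is judged:
By the outcome, as a careful person would: the job done as asked, in the order asked, and still so for the second after the job is handed in, with the robot touching nothing.
Of tub_a, tub_b, tub_c, tub_d only 3 to 4 are there at a start; the rules pass over those that are not, and their reading is None.
At some moment in a run one of tub_a, tub_b, tub_c, tub_d may be knocked a few centimetres aside while the robot is not near it.
Once in a run the grip may slacken for a moment while it holds something.
It also fails if it takes over 210 s, if anything falls off the work surface, if the arm or the gripper's body presses on something with over 40 N, if the wrist force passes 120 N, or if a joint passes its speed limit or range.

### The arm

A 6-joint arm with a two-finger parallel gripper is mounted at the origin on the work surface. World frame = base frame: x ahead of the robot, y to its left, z up, the work surface at z = 0. Lengths are in m, angles in rad, forces in N, time in s.
With the tool pointing down it reaches from about 0.35 to 0.975 m from the base axis. Payload 4.9 kg.
Tool frame: the origin (TCP) lies midway between the tips of the shut fingers; the grasp point (between the pads) lies 19 mm behind it; z points along the fingers, y is the line along which they close (so a half turn about z gives the same grasp; the last joint's range is limited). The gripper opens to 85 mm and grips with 20 to 120 N. Pads are 22 mm wide; open, the fingers measure 114 mm over their backs; the gripper's body (76 mm by 85 mm) begins 54 mm behind the grasp point. The pads swing forward as they close: fully open they stand 13 mm farther back than shut.
Start: joints at [1.086, 0.053, 1.613, -0, 1.476, -0.119], TCP at [0.224, 0.584, 0.231] pointing down, gripper open.
Joint ranges: [-3.01, 3.01], [-1.01, 2.22], [0.06, 2.58], [-1.02, 4.17], [0.09, 2.62], [-3.14, 3.14]. Speed limits (rad/s): [2.57, 2.57, 3.14, 3.14, 3.14, 3.14].

### API

Orientations are given as a unit quaternion [w, x, y, z].
In Python, from plant import state, grab_frame, job_done, cut_out, place_of gives the robot as it stands.
- The arm moves only by the tool jog_arm, never from a script. Its argument "motion" is text: rows parted by semicolons, each of 7 numbers parted by spaces: the opening in per cent of the stroke, from 0 (shut) to 100 (fully open), then the shift along the tool's x, y, z as a fraction of full scale, then the turn, a rotation vector about the tool's x, y, z as a fraction of full scale. A call has exactly 5 rows; each row is the pose to reach, as a shift and turn from the pose commanded when the call began, along the tool's axes at that moment; what a row does not reach only later rows make up. Full scale, the value 1, is 50 cm for a shift and 1.5 rad for a turn. A row lasts 1/8 s, in which the tool goes at most 62.5 mm and 10.7 degrees, less where a joint would pass 70% of its speed; a pose out of reach is approached as far as the arm can. A call with a number of a shift or a turn outside -1 to 1 is refused whole. A call with a gripper value outside its range is refused whole. The fingers move at their own pace and stop on an object; the grip force is fixed at half the most. Time passes only in rows, so rows that repeat a pose let the fingers close, or fill a call up. It gives the time, the measured TCP pose, the force, the opening and the grip force at its end, in the units of the state.
- state(): the state, without advancing time (a new reading comes with each control period).
- grab_frame(name): name is "scene" or "top" or "wrist"; returns a dict with "color" (384x512x3 uint8, red, green, blue), "range_z" (384x512 float32, m along the optical axis (not along the pixel's ray), 0 where there is no reading), "intrinsics" (3x3 intrinsics, pixels), "world_from_camera" (4x4, takes a point from camera to world coordinates). Camera axes: x right, y up, looking along -z (the intrinsics and any distortion apply to the point x, -y, -z); pixel columns grow to the right and rows downward; lengths in m; the calibration is good to about 2 mm. A picture is of the moment at which its call begins.
- job_done(): hands the job in; it is judged then, once.
Trained networks look in the newest picture that a camera, given by its name, has taken for a name from the list of things; names that differ only in an ending like _2 or _b are one class to them, and where a whole thing is asked for, a point or a joint stands for the part that bears it (a point fixed in the world has none). Each returns a list of dicts, best first, with "p" (0 to 1); they miss things now and then, are a little off and sometimes report something else, mostly with a low value. They report only what shows in the picture. A call takes as long as a camera call. They do not tell look-alikes from the thing itself.
- cut_out(camera, thing): "pixels" (384x512 bool, what is visible of it).
- place_of(camera, thing): "at" ([x, y, z] in m, in world coordinates, good to about 4 mm: a listed point, or the origin of a listed thing).
The state is a dict: "time": time; "joint_pos": joint angles; "joint_vel": joint speeds; "joint_efforts": joint torques, N m; "tool_pos": TCP position; "tool_rot": TCP orientation; "contact_force": force on the tool from outside, world axes, zero at the start; "ft_torque": the same for the moment, N m; "gripper_width": opening from 0.0 (shut) to 1.0 (fully open); "grasp_force": force on a finger pad.
Only numpy, scipy, OpenCV 4.12 (cv2) and the standard library are available. Lean on these libraries where they do the work, as an engineer would, in place of code of your own. Each camera call takes 0.05 s, during which the arm holds its last target. There are 200 camera calls.

## Working session

There is one attempt and no reset: what is moved stays moved. The work goes in short steps, Python scripts to look and compute and a tool call to move; the robot and the scene stay as the last step left them, time stands still between calls to the robot, and variables do not carry over. Pictures are saved under pics/ and viewed, at most 14 in all, crops included, and the job is handed in when it is done.

Besides the shell and the picture viewer there is one more tool, called by a JSON object that holds its "api" and its "payload". jog_arm: Moves the arm, as the interface text tells. Shift numbers are shares of 50 cm and turn numbers shares of 1.5 rad, none past 1 either way. Its arguments: {"type":"object","properties":{"motion":{"type":"string"}},"required":["motion"]}

```bash
mkdir -p pics; ls; python3 - <<'E'
from plant import *
import cv2, numpy as np
print(state())
a=[]
for n in ("scene","top"):
    f=grab_frame(n); cv2.imwrite(f"pics/{n}0.png",f["color"][:,:,::-1])
    for t in ["tub_a_mid","pocket0","pocket1","pocket2","pocket3","post","lock_mid","socket","tray_in","ready_top","bowl","sauce","spice","mug","ladle","tin"]:
        print(n,t,[(round(r["p"],2),np.round(r["at"],3).tolist()) for r in place_of(n,t)][:6])
E
```

```text
pics
{'time': 0.0, 'joint_pos': array([ 1.08602129e+00,  5.33597891e-02,  1.61428559e+00, -1.69566405e-06,
        1.47600101e+00, -1.19038802e-01]), 'joint_vel': array([-0.00011329, -0.00108304,  0.0008863 ,  0.00021815,  0.00085619,
       -0.00020322]), 'joint_efforts': array([ 1.75445424e-03, -3.93672252e+01, -3.70184433e+01,  4.51239123e-05,
        6.72900627e-03, -1.77163867e-05]), 'tool_pos': array([0.2232549 , 0.58310197, 0.23006623]), 'tool_rot': array([-3.04524318e-04,  1.81850437e-01,  9.83325665e-01, -9.80673996e-04]), 'contact_force': array([-0.53672174, -0.04979562,  0.98592163]), 'ft_torque': array([-0.0018049 ,  0.01346935, -0.0368465 ]), 'grasp_force': 0.0, 'gripper_width': 0.9994438044622096}
scene tub_a_mid [(0.71, [0.424, -0.07, 0.035]), (0.71, [0.615, 0.058, 0.046]), (0.26, [0.616, 0.123, 0.043])]
scene pocket0 [(0.87, [0.616, 0.057, 0.044]), (0.65, [0.624, 0.258, 0.047]), (0.57, [0.616, 0.124, 0.049])]
scene pocket1 [(0.87, [0.616, 0.057, 0.044]), (0.65, [0.624, 0.258, 0.047]), (0.57, [0.616, 0.124, 0.049])]
scene pocket2 [(0.87, [0.616, 0.057, 0.044]), (0.65, 
[... 1282 characters left out ...]
3, [0.617, 0.054, 0.044])]
top post [(0.88, [0.534, 0.159, 0.098]), (0.5, [0.425, -0.072, 0.042]), (0.43, [0.622, 0.26, 0.051])]
top lock_mid [(0.72, [0.605, -0.06, 0.053]), (0.36, [0.776, 0.053, -0.0])]
top socket [(0.9, [0.61, -0.061, 0.029])]
top tray_in [(0.76, [0.473, -0.412, 0.0]), (0.6, [0.631, 0.444, 0.002])]
top ready_top [(0.6, [0.29, 0.417, 0.054])]
top bowl [(0.67, [0.78, 0.198, -0.003]), (0.16, [0.42, -0.072, 0.041])]
top sauce [(0.63, [0.76, -0.244, -0.002]), (0.43, [0.629, 0.442, 0.003])]
top spice [(0.6, [0.63, 0.444, 0.0])]
top mug [(0.96, [0.634, -0.46, -0.001]), (0.23, [0.62, 0.19, 0.045])]
top ladle [(0.93, [0.308, -0.329, -0.002])]
top tin [(0.94, [0.78, 0.053, -0.003])]
```

View pics/scene0.png

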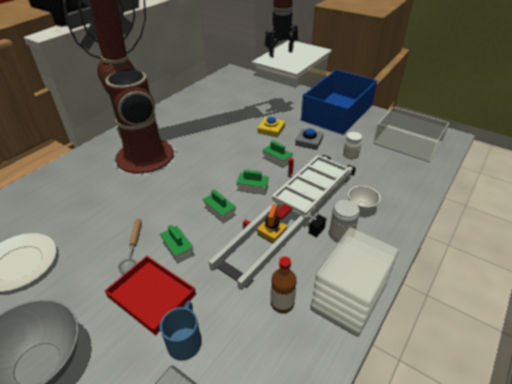

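View pics/top0.png

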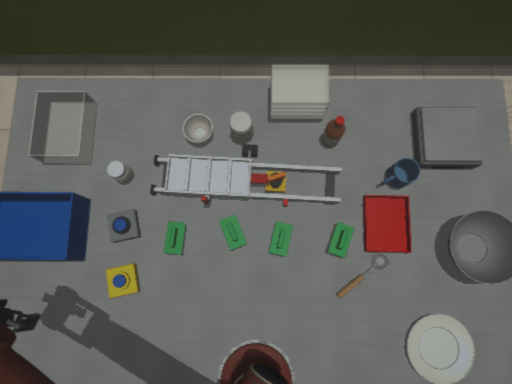

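The scene view shows four green-lidded tubs at (277,152), (253,181), (219,204) and (177,241), with ribs. The carrier is near (312,185), the knob and socket at (271,222), the red tray at (150,292), and the grey button box at (309,137). Its yellow look-alike is at (270,126). In the top view the tubs are at (175,238), (233,232), (281,239) and (341,240). The real button is the grey box at (123,225), and the yellow one at (122,281) is left alone. The blue mug, blue bin and red-capped bottle are not targets.

```bash
cat > h.py <<'E'
import numpy as np, cv2
from plant import *
from scipy.spatial.transform import Rotation as R
def cloud(f):
    z=f["range_z"]; K=f["intrinsics"]; T=f["world_from_camera"]
    v,u=np.mgrid[:z.shape[0],:z.shape[1]]
    P=np.stack([(u-K[0,2])/K[0,0]*z,-(v-K[1,2])/K[1,1]*z,-z],-1)@T[:3,:3].T+T[:3,3]
    P[z==0]=np.nan
    return P,f["color"].astype(int)
def box(p):  # centre, long axis yaw, sizes
    (c,s,a)=cv2.minAreaRect((p[:,:2]*1000).astype(np.float32))
    if s[0]<s[1]: a+=90; s=s[::-1]
    a=(a+90)%180-90
    return np.round(np.array(c)/1000,4),round(np.radians(a),3),np.round(s,0)
def blobs(m,n=15):
    k,l,st,_=cv2.connectedComponentsWithStats(m.astype(np.uint8))
    return [l==i for i in range(1,k) if st[i,4]>=n]
def pose():
    s=state(); q=s["tool_rot"]; m=R.from_quat([q[1],q[2],q[3],q[0]]).as_matrix()
    return s["tool_pos"],np.arctan2(m[1,0],m[0,0]),s   # yaw of tool x
def wrap(a,p=2*np.pi): return (a+p/2)%p-p/2
def plan(wps,start=None):
    """wps: (x,y,z,yaw of tool x). prints shift (frac) & turn z (frac) of each, call by call"""
    if start is None: p,y,_=pose()
    else: p,y=np.array(start[:3]),start[3]
    for w in wps:
        d=np.array(w[:3])-p; c,s=np.cos(y),np.sin(y)
        t=[c*d[0]+s*d[1], s*d[0]-c*d[1], -d[2]]   # tool y = (s,-c), z down
        dy=wrap(w[3]-y)
        print(np.round(np.array(t)/.5,3), "turn",round(-dy/1.5,3),"| mm",np.round(d*1000))
        p,y=np.array(w[:3]),w[3]
def tubs(P,C,zmin=.055,zmax=.09):
    g=(C[...,1]>C[...,0]*1.5)&(C[...,1]>C[...,2]*1.3)&(C[...,1]>50)
    out=[]
    for b in blobs(g):
        p=P[b]; p=p[np.isfinite(p[:,0])]
        if len(p)<15: continue
        top=p[p[:,2]>np.percentile(p[:,2],97)-.012]
        out.append((box(p),box(top) if len(top)>5 else None,round(np.nanmax(p[:,2]),3),len(p)))
    return out
E
python3 - <<'E'
from h import *
for n in ("top","scene"):
    f=grab_frame(n);P,C=cloud(f)
    print(n)
    for t in tubs(P,C): print(t)
    if n=="top":
        m=(P[...,2]>.055)&(P[...,2]<.068)&(np.abs(P[...,0]-.62)<.09)&(P[...,1]>.0)&(P[...,1]<.32)&(C.min(-1)>110)
        print("carrier",box(P[m]),m.sum())
        m=(C[...,0]>1.8*C[...,2])&(C[...,0]>1.25*C[...,1])&(P[...,2]>.06)&(abs(P[...,0]-.61)<.08)&(abs(P[...,1]+.06)<.08)
        print("knob",box(P[m]),m.sum(),np.nanmax(P[m][:,2]),C[m][:3])
    K=f["intrinsics"];print(K[0,0],f["world_from_camera"][:3,3])
f=grab_frame("wrist");cv2.imwrite("pics/w0.png",f["color"][:,:,::-1]);print(f["world_from_camera"],state()["tool_pos"])
E
```

```text
top
((array([0.4406, 0.0763]), np.float64(0.364), array([100.,  56.])), (array([0.4405, 0.0744]), np.float64(0.385), array([60., 14.])), np.float64(0.082), 545)
((array([0.4223, 0.2613]), np.float64(-0.092), array([99., 66.])), (array([0.4223, 0.2557]), np.float64(-0.107), array([59., 15.])), np.float64(0.082), 559)
((array([ 0.4216, -0.0746]), np.float64(-0.218), array([99., 55.])), (array([ 0.4213, -0.0756]), np.float64(-0.224), array([59., 14.])), np.float64(0.081), 564)
((array([ 0.4194, -0.2618]), np.float64(-0.346), array([99., 54.])), (array([ 0.4196, -0.2623]), np.float64(-0.333), array([60., 14.])), np.float64(0.082), 570)
carrier (array([0.6161, 0.1549]), np.float64(1.519), array([268., 130.])) 843
knob (array([ 0.609 , -0.0386]), np.float64(-1.525), array([96., 32.])) 144 0.10414761154635666 [[154  97  52]
 [154  91  48]
 [140  91  50]]
373.9235164668348 [ 0.33329144 -0.01386878  1.21041752]
scene
((array([0.4247, 0.2529]), np.float64(-0.033), array([99., 55.])), (array([0.4259, 0.2539]), np.float64(-0.174), array([57., 14.])), np.float64(0.078), 296)
((array([0.444 , 0.0738]), np.float64(0.371), array([97., 55.])), (array([0.4428, 0.0736]), np.float64(0.357), array([57., 14.])), np.float64(0.078), 390)
((array([ 0.4233, -0.0767]), np.float64(-0.201), array([99., 54.])), (array([ 0.4251, -0.0768]), np.float64(-0.201), array([57., 12.])), np.float64(0.078), 405)
((array([ 0.4226, -0.2627]), np.float64(-0.345), array([99., 55.])), (array([ 0.4245, -0.2634]), np.float64(-0.325), array([57., 15.])), np.float64(0.078), 540)
383.4317311750124 [ 1.02378872 -0.71666276  0.84230434]
[[ 3.57825469e-01 -8.91659360e-01 -2.77316640e-01  1.52950961e-01]
 [ 9.33788484e-01  3.41678919e-01  1.06275972e-01  6.10405791e-01]
 [-8.71575241e-06 -2.96983334e-01  9.54882662e-01  3.73368042e-01]
 [ 0.00000000e+00  0.00000000e+00  0.00000000e+00  1.00000000e+00]] [0.22355051 0.58364478 0.23130347]
```

```bash
python3 - <<'E'
from h import *
f=grab_frame("top");P,C=cloud(f)
w=(C.min(-1)>140)
for lo,hi in ((.53,.59),(.65,.71)):
  for z0,z1,y0,y1 in ((.005,.05,-.28,-.1),(.052,.07,.03,.28)):
    m=w&(P[...,2]>z0)&(P[...,2]<z1)&(P[...,0]>lo)&(P[...,0]<hi)&(P[...,1]>y0)&(P[...,1]<y1)
    p=P[m]; print(m.sum(),np.polyfit(p[:,1],p[:,0],1),p[:,1].min(),p[:,1].max(),np.median(p[:,2]))
plan([(.423,.255,.20,3.04)])
E
```

```text
171 [0.05136135 0.56067337] -0.2648853436608357 -0.10237225153547908 0.038003232584834956
247 [0.03762997 0.56092881] 0.030663434905571794 0.27815019085228543 0.0638906089985467
100 [0.02739208 0.65860464] -0.2719913419915609 -0.10004801299061167 0.03841772183844494
213 [0.04682076 0.66419665] 0.03203500262381054 0.2788444366769637 0.0639885790313981
[-0.608 -0.471  0.063] turn -0.176 | mm [ 199. -329.  -31.]
```

{"api": "jog_arm", "payload": {"motion": "60 -0.1 -0.08 0 0 0 -0.04; 60 -0.2 -0.16 0 0 0 -0.08; 60 -0.3 -0.24 0 0 0 -0.12; 60 -0.4 -0.32 0 0 0 -0.176; 60 -0.4 -0.32 0 0 0 -0.176"}}

```text
time: 2.52
tool_pos: [0.3547, 0.36, 0.2315]
tool_rot: [0.0, 0.053, 0.999, 0.0]
contact_force: [0.7, 0.5, 0.3]
gripper_width: 0.599
grasp_force: 0.0
```

```bash
python3 - <<'E'
from h import *
print(pose()); plan([(.423,.255,.20,3.04)])
E
```

```text
(array([0.35472405, 0.36004767, 0.23153195]), np.float64(3.034845606228678), {'time': 2.525, 'joint_pos': array([ 6.45780811e-01, -2.39670599e-01,  1.88554918e+00, -4.87629153e-04,
        1.49501687e+00, -8.18231773e-01]), 'joint_vel': array([-0.0346849 , -0.01230126,  0.00646901,  0.03057825,  0.00189404,
       -0.05058449]), 'joint_efforts': array([ -1.00074191, -26.96415961, -36.9968605 ,  -0.25129767,
         0.04264776,  -0.22208508]), 'tool_pos': array([0.35472405, 0.36004767, 0.23153195]), 'tool_rot': array([4.23281034e-04, 5.33481558e-02, 9.98575883e-01, 3.82765676e-05]), 'contact_force': array([0.71522428, 0.5348969 , 0.32238768]), 'ft_torque': array([-0.00570742,  0.01836715,  0.00400867]), 'grasp_force': 0.0, 'gripper_width': 0.5989866349858721})
[-0.158 -0.194  0.063] turn -0.003 | mm [  68. -105.  -32.]
```

{"api": "jog_arm", "payload": {"motion": "60 -0.08 -0.1 0.03 0 0 0; 60 -0.158 -0.194 0.063 0 0 0; 60 -0.158 -0.194 0.063 0 0 0; 60 -0.158 -0.194 0.063 0 0 0; 60 -0.158 -0.194 0.063 0 0 0"}}

```text
time: 3.15
tool_pos: [0.4214, 0.2597, 0.2004]
tool_rot: [0.0, 0.05, 0.999, 0.0]
contact_force: [-0.3, 1.1, 0.3]
gripper_width: 0.599
grasp_force: 0.0
```

```bash
python3 - <<'E'
from h import *
print(pose()[:2]); f=grab_frame("wrist");cv2.imwrite("pics/w1.png",f["color"][:,:,::-1]); P,C=cloud(f)
for t in tubs(P,C): print(t)
plan([(.423,.255,.20,3.04),(.423,.255,.046,3.04)])
E
```

```text
(array([0.42140437, 0.25967637, 0.20044874]), np.float64(3.0419465831645334))
((array([0.4299, 0.2553]), np.float64(-0.093), array([115.,  59.])), (array([0.4217, 0.2586]), np.float64(-0.108), array([59., 14.])), np.float64(0.075), 6095)
((array([0.4507, 0.0603]), np.float64(0.397), array([105.,  95.])), (array([0.441 , 0.0775]), np.float64(0.388), array([60., 15.])), np.float64(0.075), 5597)
[-0.004 -0.009  0.001] turn 0.001 | mm [ 2. -5. -0.]
[0.    0.    0.308] turn -0.0 | mm [   0.    0. -154.]
```

View pics/w1.png

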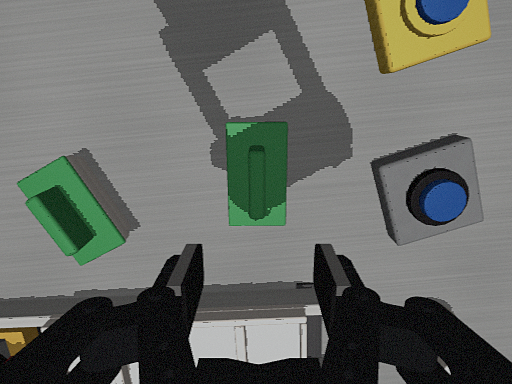

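The wrist view shows the tub's rib at (257,182), between the fingers' line, with the second tub at (70,215). The grey-boxed button is at (442,200) and the yellow look-alike at (440,5). I'm going down for the first tub.

{"api": "jog_arm", "payload": {"motion": "60 -0.002 0.003 0.1 0 0 0.004; 60 -0.002 0.003 0.2 0 0 0.004; 60 -0.002 0.003 0.3 0 0 0.004; 60 -0.002 0.003 0.308 0 0 0.004; 60 -0.002 0.003 0.308 0 0 0.004"}}

```text
time: 3.82
tool_pos: [0.4237, 0.2606, 0.0473]
tool_rot: [0.001, 0.053, 0.999, 0.0]
contact_force: [0.8, -0.0, 0.8]
gripper_width: 0.601
grasp_force: 0.0
```

{"api": "jog_arm", "payload": {"motion": "0 0 0 0 0 0 0; 0 0 0 0 0 0 0; 0 0 0 0 0 0 0; 0 0 0 0 0 0 0; 0 0 0 0 0 0 0"}}

```text
time: 4.45
tool_pos: [0.4243, 0.2599, 0.0477]
tool_rot: [0.001, 0.054, 0.999, 0.001]
contact_force: [-0.7, -1.5, 6.7]
gripper_width: 0.151
grasp_force: 64.1
```

{"api": "jog_arm", "payload": {"motion": "0 0 0 -0.03 0 0 0; 0 0 0 -0.1 0 0 0; 0 0 0 -0.2 0 0 0; 0 0 0 -0.288 0 0 0; 0 0 0 -0.288 0 0 0"}}

```text
time: 5.08
tool_pos: [0.4253, 0.2606, 0.195]
tool_rot: [0.004, 0.054, 0.999, 0.002]
contact_force: [-0.4, -0.5, -2.5]
gripper_width: 0.152
grasp_force: 63.0
```

```bash
python3 - <<'E'
from h import *
s=pose();print(s[:2],s[2]["contact_force"],s[2]["gripper_width"])
plan([(.6234,.256,.19,3.1)])
E
```

```text
(array([0.42528214, 0.26060617, 0.19499342]), np.float64(3.0337783822983466)) [-0.38329435 -0.50073218 -2.48368123] 0.1517828288862805
[-0.395  0.033  0.01 ] turn -0.044 | mm [198.  -5.  -5.]
```

{"api": "jog_arm", "payload": {"motion": "0 -0.1 0.008 0 0 0 -0.01; 0 -0.2 0.016 0.01 0 0 -0.02; 0 -0.3 0.025 0.01 0 0 -0.044; 0 -0.4 0.033 0.01 0 0 -0.044; 0 -0.4 0.033 0.01 0 0 -0.044"}}

```text
time: 5.7
tool_pos: [0.6246, 0.2532, 0.1808]
tool_rot: [-0.002, 0.022, 1.0, -0.001]
contact_force: [-0.8, -0.3, -2.5]
gripper_width: 0.148
grasp_force: 64.2
```

```bash
python3 - <<'E'
from h import *
s=pose();print(s[:2],s[2]["contact_force"],s[2]["gripper_width"])
for n in ("wrist","top","scene"):
    f=grab_frame(n);P,C=cloud(f)
    cv2.imwrite(f"pics/c1{n}.png",f["color"][:,:,::-1])
    print([(round(r["p"],2),np.round(r["at"],3).tolist()) for r in place_of(n,"pocket0")],[(round(r["p"],2),np.round(r["at"],3).tolist()) for r in place_of(n,"post")])
    if n=="wrist":
        m=(P[...,2]>.058)&(P[...,2]<.066)&(C.min(-1)>100)&(P[...,0]>.5)&(P[...,0]<.72)
        print(m.sum(),box(P[m]) if m.sum()>20 else 0)
s=cv2.resize(cv2.imread("pics/c1scene.png")[130:290,190:390],None,fx=2.8,fy=2.8)
cv2.imwrite("pics/c1.png",np.hstack([cv2.imread("pics/c1wrist.png")[:,:],np.zeros((384,10,3),np.uint8)]))
E
```

```text
(array([0.62463886, 0.25320342, 0.18077568]), np.float64(3.0977081351170965)) [-0.76370368 -0.25600153 -2.47417962] 0.1484743521410257
[(0.89, [0.617, 0.124, 0.049]), (0.67, [0.62, 0.189, 0.045]), (0.59, [0.611, 0.059, 0.048])] [(0.68, [0.542, 0.162, 0.097])]
8528 (array([0.6239, 0.2416]), np.float64(1.52), array([425., 124.]))
[(0.98, [0.617, 0.055, 0.042]), (0.97, [0.616, 0.125, 0.049]), (0.76, [0.62, 0.189, 0.046]), (0.6, [0.62, 0.259, 0.048])] [(0.86, [0.535, 0.16, 0.098])]
[(0.86, [0.616, 0.193, 0.044]), (0.69, [0.616, 0.059, 0.043]), (0.67, [0.625, 0.256, 0.046]), (0.64, [0.615, 0.124, 0.046]), (0.6, [0.78, 0.055, 0.003])] [(0.95, [0.534, 0.166, 0.098])]
```

View pics/c1.png

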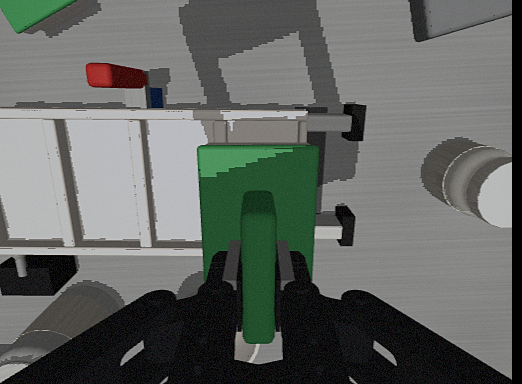

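The wrist view shows the tub held at (258,230), over pocket 0 at the carrier's left end. The free pockets are at (175,180), (95,180) and (20,180). I'm lowering it.

{"api": "jog_arm", "payload": {"motion": "0 0 0.006 0.04 0 0 0; 0 0 0.006 0.09 0 0 0; 0 0 0.006 0.13 0 0 0; 0 0 0.006 0.16 0 0 0; 0 0 0.006 0.166 0 0 0"}}

```text
time: 6.78
tool_pos: [0.6228, 0.2572, 0.0998]
tool_rot: [-0.001, 0.021, 1.0, -0.0]
contact_force: [-0.6, 0.8, -2.1]
gripper_width: 0.155
grasp_force: 64.2
```

{"api": "jog_arm", "payload": {"motion": "0 0 0 0.004 0 0 0; 0 0 0 0.008 0 0 0; 0 0 0 0.01 0 0 0; 0 0 0 0.01 0 0 0; 0 0 0 0.01 0 0 0"}}

```text
time: 7.4
tool_pos: [0.6238, 0.2575, 0.0971]
tool_rot: [0.0, 0.021, 1.0, 0.0]
contact_force: [-0.5, -0.5, -3.0]
gripper_width: 0.155
grasp_force: 64.2
```

{"api": "jog_arm", "payload": {"motion": "0 0 0 0.005 0 0 0; 0 0 0 0.008 0 0 0; 0 0 0 0.008 0 0 0; 0 0 0 0.008 0 0 0; 0 0 0 0.008 0 0 0"}}

```text
time: 8.02
tool_pos: [0.6239, 0.2574, 0.0937]
tool_rot: [0.0, 0.021, 1.0, -0.0]
contact_force: [-4.3, -1.8, 5.7]
gripper_width: 0.147
grasp_force: 65.1
```

{"api": "jog_arm", "payload": {"motion": "45 0 0 0 0 0 0; 45 0 0 0 0 0 0; 45 0 0 0 0 0 0; 45 0 0 -0.1 0 0 0; 45 0 0 -0.2 0 0 0"}}

```text
time: 8.65
tool_pos: [0.6231, 0.2573, 0.1927]
tool_rot: [-0.001, 0.021, 1.0, -0.0]
contact_force: [0.4, 0.6, -0.1]
gripper_width: 0.451
grasp_force: 0.0
```

```bash
python3 - <<'E'
from h import *
print(pose()[:2])
for n in ("wrist","top","scene"):
    f=grab_frame(n);P,C=cloud(f);print(n)
    for t in tubs(P,C):print(t)
plan([(.5,.16,.2,3.3),(.441,.075,.19,3.53),(.441,.075,.046,3.53)])
E
```

```text
(array([0.62312915, 0.25725137, 0.19266618]), np.float64(3.099710398562041))
wrist
((array([0.4836, 0.0761]), np.float64(1.479), array([87., 28.])), (array([0.485 , 0.0902]), np.float64(1.536), array([60., 26.])), np.float64(0.042), 1703)
((array([0.6219, 0.2557]), np.float64(-0.044), array([99., 58.])), (array([0.6214, 0.2574]), np.float64(-0.047), array([59., 14.])), np.float64(0.122), 8559)
top
((array([0.6174, 0.2313]), np.float64(-0.239), array([100.,  62.])), (array([0.6136, 0.2405]), np.float64(-0.799), array([86., 57.])), np.float64(0.277), 240)
((array([0.6247, 0.2473]), np.float64(0.596), array([35., 15.])), None, np.float64(0.212), 21)
((array([0.4406, 0.0762]), np.float64(0.364), array([100.,  56.])), (array([0.4408, 0.0746]), np.float64(0.396), array([60., 14.])), np.float64(0.08), 547)
((array([ 0.4215, -0.0746]), np.float64(-0.223), array([99., 55.])), (array([ 0.4211, -0.0757]), np.float64(-0.22), array([59., 14.])), np.float64(0.081), 564)
((array([ 0.4194, -0.2612]), np.float64(-0.335), array([99., 55.])), (array([ 0.4194, -0.2624]), np.float64(-0.337), array([60., 14.])), np.float64(0.08), 570)
scene
((array([0.6245, 0.2499]), np.float64(0.067), array([100.,  54.])), (array([0.6238, 0.2505]), np.float64(-0.145), array([55., 12.])), np.float64(0.123), 354)
((array([0.4434, 0.0735]), np.float64(0.412), array([98., 56.])), (array([0.4442, 0.0738]), np.float64(0.317), array([56., 17.])), np.float64(0.076), 388)
((array([ 0.424 , -0.0758]), np.float64(-0.221), array([98., 56.])), (array([ 0.4244, -0.0769]), np.float64(-0.21), array([57., 13.])), np.float64(0.076), 406)
((array([ 0.4227, -0.263 ]), np.float64(-0.347), array([99., 55.])), (array([ 0.4238, -0.2628]), np.float64(-0.335), array([58., 15.])), np.float64(0.076), 538)
[ 0.244 -0.207 -0.004] turn -0.133 | mm [-126.  -98.    2.]
[ 0.143 -0.149  0.02 ] turn -0.153 | mm [-59. -85. -10.]
[-0.     0.     0.288] turn -0.0 | mm [   0.    0. -144.]
```

{"api": "jog_arm", "payload": {"motion": "60 0.06 -0.05 0 0 0 -0.033; 60 0.12 -0.1 0 0 0 -0.066; 60 0.18 -0.15 0 0 0 -0.1; 60 0.244 -0.207 -0.004 0 0 -0.133; 60 0.244 -0.207 -0.004 0 0 -0.133"}}

```text
time: 9.43
tool_pos: [0.4951, 0.1579, 0.1928]
tool_rot: [-0.001, -0.078, 0.997, -0.0]
contact_force: [0.3, 0.5, 0.2]
gripper_width: 0.601
grasp_force: 0.0
```

{"api": "jog_arm", "payload": {"motion": "60 0.07 -0.07 0.01 0 0 -0.075; 60 0.143 -0.147 0.02 0 0 -0.153; 60 0.143 -0.147 0.02 0 0 -0.153; 60 0.143 -0.147 0.02 0 0 -0.153; 60 0.143 -0.147 0.02 0 0 -0.153"}}

```text
time: 10.05
tool_pos: [0.4392, 0.076, 0.1851]
tool_rot: [0.0, -0.193, 0.981, 0.0]
contact_force: [-0.1, -0.3, -0.7]
gripper_width: 0.603
grasp_force: 0.0
```

```bash
cat > look.py <<'E'
from h import *
s=pose();print(s[:2],s[2]["time"],s[2]["gripper_width"])
f=grab_frame("wrist");P,C=cloud(f)
p=s[0]; B=[t for t in tubs(P,C) if t[1] is not None]
for t in B: print(t)
b=min(B,key=lambda t:np.hypot(*(t[1][0]-p[:2])))[1]
y=b[1]+np.pi
plan([(b[0][0],b[0][1],.046,y)])
E
python3 look.py
```

```text
(array([0.43924209, 0.07601717, 0.18507254]), np.float64(-2.753607933604931)) 10.05 0.6026074307736443
((array([ 0.4284, -0.0844]), np.float64(-0.217), array([117.,  74.])), (array([ 0.4219, -0.0731]), np.float64(-0.216), array([60., 14.])), np.float64(0.076), 8065)
((array([0.4495, 0.0776]), np.float64(0.392), array([116.,  59.])), (array([0.4405, 0.0763]), np.float64(0.391), array([59., 14.])), np.float64(0.076), 6646)
[-0.003 -0.001  0.278] turn -0.002 | mm [   1.    0. -139.]
```

{"api": "jog_arm", "payload": {"motion": "60 -0.003 -0.001 0.1 0 0 0; 60 -0.003 -0.001 0.2 0 0 0; 60 -0.003 -0.001 0.27 0 0 0; 60 -0.003 -0.001 0.278 0 0 0; 60 -0.003 -0.001 0.278 0 0 0"}}

```text
time: 10.72
tool_pos: [0.441, 0.0758, 0.0468]
tool_rot: [0.001, -0.193, 0.981, -0.0]
contact_force: [-0.4, 0.0, 0.0]
gripper_width: 0.604
grasp_force: 0.0
```

{"api": "jog_arm", "payload": {"motion": "0 0 0 0 0 0 0; 0 0 0 0 0 0 0; 0 0 0 0 0 0 0; 0 0 0 0 0 0 0; 0 0 0 0 0 0 0"}}

```text
time: 11.35
tool_pos: [0.4412, 0.0754, 0.0474]
tool_rot: [0.001, -0.192, 0.981, -0.0]
contact_force: [-2.1, 0.6, 5.8]
gripper_width: 0.149
grasp_force: 63.7
```

{"api": "jog_arm", "payload": {"motion": "0 0 0 -0.03 0 0 0; 0 0 0 -0.1 0 0 0; 0 0 0 -0.2 0 0 0; 0 0 0 -0.288 0 0 0; 0 0 0 -0.288 0 0 0"}}

```text
time: 11.98
tool_pos: [0.4423, 0.0754, 0.1945]
tool_rot: [0.004, -0.192, 0.981, -0.001]
contact_force: [0.6, -0.7, -3.5]
gripper_width: 0.15
grasp_force: 62.6
```

```bash
python3 - <<'E'
from h import *
s=pose();print(s[:2],s[2]["contact_force"],s[2]["gripper_width"])
plan([(.62,.1905,.18,3.0996)])
E
```

```text
(array([0.44227234, 0.07539098, 0.19449458]), np.float64(-2.7543694583645024)) [ 0.579324   -0.67978444 -3.48640291] 0.1504646527778538
[-0.416  0.079  0.029] turn 0.286 | mm [178. 115. -14.]
```

{"api": "jog_arm", "payload": {"motion": "0 -0.1 0.018 0 0 0 0.05; 0 -0.2 0.036 0 0 0 0.12; 0 -0.3 0.055 0 0 0 0.2; 0 -0.4 0.075 0.01 0 0 0.286; 0 -0.417 0.079 0.02 0 0 0.286"}}

```text
time: 12.6
tool_pos: [0.6183, 0.1918, 0.1761]
tool_rot: [-0.002, 0.02, 1.0, -0.0]
contact_force: [-0.5, -0.3, -2.7]
gripper_width: 0.152
grasp_force: 62.4
```

{"api": "jog_arm", "payload": {"motion": "0 0 0 0.02 0 0 0; 0 0 0 0.02 0 0 0; 0 0 0 0.02 0 0 0; 0 0 0 0.02 0 0 0; 0 0 0 0.02 0 0 0"}}

```text
time: 13.22
tool_pos: [0.6182, 0.1905, 0.1706]
tool_rot: [0.001, 0.021, 1.0, 0.0]
contact_force: [0.1, 0.4, -2.5]
gripper_width: 0.153
grasp_force: 62.5
```

```bash
python3 - <<'E'
from h import *
s=pose();print(s[:2],s[2]["contact_force"],s[2]["gripper_width"])
plan([(.62,.1905,.0935,3.0996)])
E
```

```text
(array([0.61823204, 0.19053608, 0.17058296]), np.float64(3.0996195628303327)) [ 0.06491581  0.40972289 -2.46207485] 0.1533591155618868
[-0.004  0.     0.154] turn 0.0 | mm [  2.  -0. -77.]
```

{"api": "jog_arm", "payload": {"motion": "0 -0.004 0 0.05 0 0 0; 0 -0.004 0 0.1 0 0 0; 0 -0.004 0 0.13 0 0 0; 0 -0.004 0 0.145 0 0 0; 0 -0.004 0 0.155 0 0 0"}}

```text
time: 13.85
tool_pos: [0.6204, 0.1909, 0.0933]
tool_rot: [0.0, 0.021, 1.0, 0.0]
contact_force: [-6.3, 1.0, 13.7]
gripper_width: 0.154
grasp_force: 64.9
```

{"api": "jog_arm", "payload": {"motion": "0 0 0 0.002 0 0 0; 0 0 0 0.003 0 0 0; 0 0 0 0.003 0 0 0; 0 0 0 0.003 0 0 0; 0 0 0 0.003 0 0 0"}}

```text
time: 14.48
tool_pos: [0.621, 0.1909, 0.0934]
tool_rot: [0.001, 0.021, 1.0, 0.0]
contact_force: [-4.7, -0.2, 6.4]
gripper_width: 0.151
grasp_force: 63.9
```

Seated. I'll release, rise and head to tub c at about (.4215,-.0745, yaw -.22).

{"api": "jog_arm", "payload": {"motion": "45 0 0 0 0 0 0; 45 0 0 0 0 0 0; 45 0 0 0 0 0 0; 45 0 0 -0.1 0 0 0; 45 0 0 -0.2 0 0 0"}}

```text
time: 15.1
tool_pos: [0.6196, 0.1904, 0.1908]
tool_rot: [-0.001, 0.021, 1.0, -0.0]
contact_force: [1.0, -0.0, 0.7]
gripper_width: 0.451
grasp_force: 0.0
```

```bash
python3 look.py; python3 - <<'E'
from h import *
plan([(.5,.04,.192,2.95),(.4215,-.0745,.19,2.922)])
E
```

```text
(array([0.61955143, 0.19044861, 0.19077463]), np.float64(3.0997276987503724)) 15.1 0.45054451071121926
((array([0.6215, 0.2502]), np.float64(-0.038), array([100.,  69.])), (array([0.624 , 0.2511]), np.float64(0.451), array([57., 50.])), np.float64(0.204), 8075)
((array([0.627 , 0.1891]), np.float64(-0.043), array([110.,  58.])), (array([0.6214, 0.1912]), np.float64(-0.049), array([60., 14.])), np.float64(0.121), 8554)
[ 0.005 -0.     0.31 ] turn 0.005 | mm [  -2.   -0. -155.]
[ 0.235 -0.313  0.018] turn 0.1 | mm [-124. -151.   -9.]
[ 0.111 -0.255  0.004] turn 0.019 | mm [ -79. -114.   -2.]
```

{"api": "jog_arm", "payload": {"motion": "60 0.06 -0.08 0 0 0 0.025; 60 0.12 -0.16 0 0 0 0.05; 60 0.18 -0.24 0 0 0 0.075; 60 0.235 -0.313 0 0 0 0.1; 60 0.235 -0.313 0 0 0 0.1"}}

```text
time: 15.78
tool_pos: [0.4949, 0.0376, 0.1905]
tool_rot: [0.0, 0.097, 0.995, -0.0]
contact_force: [-0.6, 0.2, 1.2]
gripper_width: 0.601
grasp_force: 0.0
```

{"api": "jog_arm", "payload": {"motion": "60 0.045 -0.1 0 0 0 0.019; 60 0.09 -0.2 0 0 0 0.019; 60 0.111 -0.255 0.004 0 0 0.019; 60 0.111 -0.255 0.004 0 0 0.019; 60 0.111 -0.255 0.004 0 0 0.019"}}

```text
time: 16.4
tool_pos: [0.4182, -0.0749, 0.1891]
tool_rot: [0.0, 0.11, 0.994, 0.0]
contact_force: [0.3, 0.7, -0.8]
gripper_width: 0.598
grasp_force: 0.0
```

```bash
python3 look.py
```

```text
(array([ 0.41817337, -0.0748708 ,  0.18906611]), np.float64(2.9219312189142173)) 16.4 0.5982613156332404
((array([ 0.4288, -0.0774]), np.float64(-0.217), array([114.,  59.])), (array([ 0.4215, -0.0738]), np.float64(-0.214), array([59., 14.])), np.float64(0.076), 6464)
((array([ 0.4254, -0.2768]), np.float64(-0.34), array([121.,  84.])), (array([ 0.4201, -0.26  ]), np.float64(-0.357), array([59., 14.])), np.float64(0.076), 5190)
[-0.006  0.003  0.286] turn -0.003 | mm [   3.    1. -143.]
```

{"api": "jog_arm", "payload": {"motion": "60 -0.006 0.003 0.1 0 0 -0.003; 60 -0.006 0.003 0.2 0 0 -0.003; 60 -0.006 0.003 0.27 0 0 -0.003; 60 -0.006 0.003 0.286 0 0 -0.003; 60 -0.006 0.003 0.286 0 0 -0.003"}}

```text
time: 17.08
tool_pos: [0.4213, -0.0742, 0.0463]
tool_rot: [0.0, 0.107, 0.994, 0.0]
contact_force: [-0.7, -0.3, 0.2]
gripper_width: 0.599
grasp_force: 0.0
```

{"api": "jog_arm", "payload": {"motion": "0 0 0 0 0 0 0; 0 0 0 0 0 0 0; 0 0 0 0 0 0 0; 0 0 0 0 0 0 0; 0 0 0 0 0 0 0"}}

```text
time: 17.7
tool_pos: [0.4219, -0.075, 0.0474]
tool_rot: [0.001, 0.108, 0.994, -0.0]
contact_force: [-0.1, 0.9, 6.5]
gripper_width: 0.15
grasp_force: 63.9
```

{"api": "jog_arm", "payload": {"motion": "0 0 0 -0.03 0 0 0; 0 0 0 -0.1 0 0 0; 0 0 0 -0.2 0 0 0; 0 0 0 -0.288 0 0 0; 0 0 0 -0.288 0 0 0"}}

```text
time: 18.32
tool_pos: [0.4227, -0.0754, 0.1944]
tool_rot: [0.004, 0.108, 0.994, -0.001]
contact_force: [0.3, 0.4, -2.6]
gripper_width: 0.154
grasp_force: 62.9
```

```bash
python3 - <<'E'
from h import *
s=pose();print(s[:2],s[2]["contact_force"],s[2]["gripper_width"])
plan([(.617,.1245,.18,3.0996)])
E
```

```text
(array([ 0.42272615, -0.07541073,  0.19441301]), np.float64(2.9257497194089295)) [ 0.25616929  0.37185987 -2.59623481] 0.15399834803834903
[-0.294  0.474  0.029] turn -0.116 | mm [194. 200. -14.]
```

{"api": "jog_arm", "payload": {"motion": "0 -0.06 0.1 0 0 0 -0.03; 0 -0.12 0.2 0 0 0 -0.06; 0 -0.18 0.3 0 0 0 -0.09; 0 -0.24 0.39 0 0 0 -0.116; 0 -0.294 0.474 0.01 0 0 -0.116"}}

```text
time: 18.95
tool_pos: [0.615, 0.1268, 0.1824]
tool_rot: [-0.002, 0.021, 1.0, -0.0]
contact_force: [0.2, -0.4, -3.3]
gripper_width: 0.149
grasp_force: 62.6
```

{"api": "jog_arm", "payload": {"motion": "0 0 0 0.02 0 0 0; 0 0 0 0.02 0 0 0; 0 0 0 0.02 0 0 0; 0 0 0 0.02 0 0 0; 0 0 0 0.02 0 0 0"}}

```text
time: 19.58
tool_pos: [0.615, 0.1249, 0.1756]
tool_rot: [0.001, 0.021, 1.0, 0.0]
contact_force: [0.3, 0.2, -3.1]
gripper_width: 0.149
grasp_force: 62.5
```

```bash
python3 - <<'E'
from h import *
s=pose();print(s[:2],s[2]["contact_force"],s[2]["gripper_width"])
plan([(.617,.1245,.0935,3.0996)])
E
```

```text
(array([0.61500947, 0.12493101, 0.17555849]), np.float64(3.0990605364375097)) [ 0.34998529  0.15029761 -3.13606188] 0.14905166045069798
[-0.004 -0.001  0.164] turn -0.0 | mm [  2.  -0. -82.]
```

{"api": "jog_arm", "payload": {"motion": "0 -0.004 -0.001 0.05 0 0 0; 0 -0.004 -0.001 0.1 0 0 0; 0 -0.004 -0.001 0.14 0 0 0; 0 -0.004 -0.001 0.155 0 0 0; 0 -0.004 -0.001 0.164 0 0 0"}}

```text
time: 20.2
tool_pos: [0.617, 0.1249, 0.0934]
tool_rot: [-0.0, 0.021, 1.0, 0.0]
contact_force: [-6.3, -0.4, 12.2]
gripper_width: 0.152
grasp_force: 64.7
```

{"api": "jog_arm", "payload": {"motion": "0 0 0 0.002 0 0 0; 0 0 0 0.003 0 0 0; 0 0 0 0.003 0 0 0; 0 0 0 0.003 0 0 0; 0 0 0 0.003 0 0 0"}}

```text
time: 20.82
tool_pos: [0.6179, 0.125, 0.0934]
tool_rot: [0.001, 0.021, 1.0, 0.0]
contact_force: [-4.2, 0.3, 5.1]
gripper_width: 0.149
grasp_force: 63.9
```

{"api": "jog_arm", "payload": {"motion": "45 0 0 0 0 0 0; 45 0 0 0 0 0 0; 45 0 0 0 0 0 0; 45 0 0 -0.1 0 0 0; 45 0 0 -0.2 0 0 0"}}

```text
time: 21.45
tool_pos: [0.6164, 0.1247, 0.1914]
tool_rot: [-0.001, 0.021, 1.0, -0.0]
contact_force: [1.0, 0.0, 1.3]
gripper_width: 0.45
grasp_force: 0.0
```

```bash
python3 look.py; python3 - <<'E'
from h import *
plan([(.5,-.08,.192,2.94),(.42,-.26,.19,2.79)])
E
```

```text
(array([0.6164058 , 0.1247295 , 0.19136893]), np.float64(3.0997126735865397)) 21.45 0.4499335502001463
((array([0.6172, 0.1241]), np.float64(-0.041), array([99., 56.])), (array([0.617, 0.125]), np.float64(-0.036), array([59., 14.])), np.float64(0.122), 8651)
((array([0.6219, 0.2567]), np.float64(-0.044), array([99., 56.])), (array([0.6215, 0.2564]), np.float64(-0.04), array([60., 15.])), np.float64(0.121), 8445)
((array([0.6214, 0.1842]), np.float64(-0.039), array([100.,  68.])), (array([0.6206, 0.1741]), np.float64(-0.039), array([60., 48.])), np.float64(0.205), 8211)
[ 0.007 -0.001  0.31 ] turn -0.004 | mm [  -4.   -0. -155.]
[ 0.224 -0.42   0.018] turn 0.107 | mm [-121. -205.   -9.]
[ 0.085 -0.385  0.004] turn 0.1 | mm [ -80. -180.   -2.]
```

{"api": "jog_arm", "payload": {"motion": "60 0.05 -0.1 0 0 0 0.025; 60 0.1 -0.2 0 0 0 0.05; 60 0.16 -0.3 0 0 0 0.08; 60 0.224 -0.42 0 0 0 0.107; 60 0.224 -0.42 0 0 0 0.107"}}

```text
time: 22.12
tool_pos: [0.4949, -0.0829, 0.1912]
tool_rot: [0.0, 0.103, 0.995, -0.0]
contact_force: [-0.2, 0.1, -0.2]
gripper_width: 0.598
grasp_force: 0.0
```

{"api": "jog_arm", "payload": {"motion": "60 0.02 -0.1 0 0 0 0.03; 60 0.045 -0.2 0 0 0 0.06; 60 0.07 -0.3 0 0 0 0.1; 60 0.085 -0.385 0.004 0 0 0.1; 60 0.085 -0.385 0.004 0 0 0.1"}}

```text
time: 22.75
tool_pos: [0.4157, -0.2618, 0.1892]
tool_rot: [0.0, 0.177, 0.984, 0.0]
contact_force: [0.2, 0.3, 0.3]
gripper_width: 0.599
grasp_force: 0.0
```

```bash
python3 look.py
```

```text
(array([ 0.41574789, -0.26184608,  0.18917281]), np.float64(2.7862252617912993)) 22.75 0.598548881737769
((array([ 0.4222, -0.2636]), np.float64(-0.342), array([106.,  59.])), (array([ 0.4198, -0.2607]), np.float64(-0.345), array([59., 14.])), np.float64(0.075), 6452)
[-0.007  0.002  0.286] turn -0.006 | mm [   4.   -0. -143.]
```

{"api": "jog_arm", "payload": {"motion": "60 -0.007 0.002 0.1 0 0 -0.006; 60 -0.007 0.002 0.2 0 0 -0.006; 60 -0.007 0.002 0.27 0 0 -0.006; 60 -0.007 0.002 0.286 0 0 -0.006; 60 -0.007 0.002 0.286 0 0 -0.006"}}

```text
time: 23.42
tool_pos: [0.4205, -0.26, 0.0468]
tool_rot: [0.0, 0.17, 0.985, 0.0]
contact_force: [0.6, -0.4, 0.2]
gripper_width: 0.599
grasp_force: 0.0
```

{"api": "jog_arm", "payload": {"motion": "0 0 0 0 0 0 0; 0 0 0 0 0 0 0; 0 0 0 0 0 0 0; 0 0 0 0 0 0 0; 0 0 0 0 0 0 0"}}

```text
time: 24.05
tool_pos: [0.4208, -0.2613, 0.0482]
tool_rot: [0.001, 0.171, 0.985, -0.0]
contact_force: [-0.6, 2.7, 5.9]
gripper_width: 0.153
grasp_force: 59.6
```

{"api": "jog_arm", "payload": {"motion": "0 0 0 -0.03 0 0 0; 0 0 0 -0.1 0 0 0; 0 0 0 -0.2 0 0 0; 0 0 0 -0.288 0 0 0; 0 0 0 -0.288 0 0 0"}}

```text
time: 24.68
tool_pos: [0.4214, -0.2623, 0.1954]
tool_rot: [0.004, 0.171, 0.985, -0.002]
contact_force: [0.9, 0.1, -2.6]
gripper_width: 0.153
grasp_force: 58.8
```

```bash
python3 - <<'E'
from h import *
s=pose();print(s[:2],s[2]["contact_force"],s[2]["gripper_width"])
plan([(.52,-.1,.192,2.95),(.615,.0585,.182,3.0996)])
E
```

```text
(array([ 0.42141591, -0.26234266,  0.19539615]), np.float64(2.7981031037272297)) [ 0.93908057  0.07261746 -2.61815088] 0.15304743169509863
[-0.076  0.372  0.007] turn -0.101 | mm [ 99. 162.  -3.]
[-0.126  0.347  0.02 ] turn -0.1 | mm [ 95. 158. -10.]
```

{"api": "jog_arm", "payload": {"motion": "0 -0.02 0.1 0 0 0 -0.03; 0 -0.04 0.2 0 0 0 -0.06; 0 -0.06 0.3 0 0 0 -0.09; 0 -0.076 0.372 0 0 0 -0.101; 0 -0.076 0.372 0 0 0 -0.101"}}

```text
time: 25.3
tool_pos: [0.5174, -0.0961, 0.188]
tool_rot: [-0.002, 0.094, 0.996, 0.0]
contact_force: [0.6, 0.3, -1.3]
gripper_width: 0.15
grasp_force: 59.6
```

{"api": "jog_arm", "payload": {"motion": "0 -0.035 0.1 0 0 0 -0.03; 0 -0.07 0.2 0 0 0 -0.06; 0 -0.105 0.29 0 0 0 -0.1; 0 -0.126 0.347 0.02 0 0 -0.1; 0 -0.126 0.347 0.02 0 0 -0.1"}}

```text
time: 25.92
tool_pos: [0.6118, 0.0605, 0.1774]
tool_rot: [-0.003, 0.02, 1.0, -0.0]
contact_force: [-0.5, 0.8, -3.3]
gripper_width: 0.156
grasp_force: 60.1
```

```bash
python3 - <<'E'
from h import *
s=pose();print(s[:2],s[2]["contact_force"],s[2]["gripper_width"])
plan([(.615,.0585,.0935,3.0996)])
E
```

```text
(array([0.61175356, 0.06053277, 0.17736737]), np.float64(3.101281414410417)) [-0.45291923  0.77932154 -3.29446842] 0.1561052847435795
[-0.007 -0.004  0.168] turn 0.001 | mm [  3.  -2. -84.]
```

{"api": "jog_arm", "payload": {"motion": "0 -0.007 -0.002 0.05 0 0 0; 0 -0.007 -0.002 0.1 0 0 0; 0 -0.007 -0.002 0.14 0 0 0; 0 -0.007 -0.002 0.155 0 0 0; 0 -0.007 -0.002 0.164 0 0 0"}}

```text
time: 26.55
tool_pos: [0.6164, 0.0584, 0.0982]
tool_rot: [0.0, 0.021, 1.0, -0.0]
contact_force: [0.1, 0.3, -2.0]
gripper_width: 0.149
grasp_force: 60.0
```

{"api": "jog_arm", "payload": {"motion": "0 0 0 0.002 0 0 0; 0 0 0 0.004 0 0 0; 0 0 0 0.004 0 0 0; 0 0 0 0.004 0 0 0; 0 0 0 0.004 0 0 0"}}

```text
time: 27.18
tool_pos: [0.6165, 0.0589, 0.0965]
tool_rot: [0.0, 0.021, 1.0, -0.0]
contact_force: [0.3, -0.2, -2.4]
gripper_width: 0.15
grasp_force: 60.0
```

{"api": "jog_arm", "payload": {"motion": "45 0 0 0 0 0 0; 45 0 0 0 0 0 0; 45 0 0 0 0 0 0; 45 0 0 -0.1 0 0 0; 45 0 0 -0.2 0 0 0"}}

```text
time: 27.8
tool_pos: [0.6159, 0.0589, 0.1968]
tool_rot: [-0.001, 0.021, 1.0, -0.0]
contact_force: [0.2, -0.6, -0.2]
gripper_width: 0.452
grasp_force: 0.0
```

```bash
python3 look.py; python3 - <<'E'
from h import *
f=grab_frame("scene");P,C=cloud(f);cv2.imwrite("pics/s2.png",f["color"][:,:,::-1])
cv2.imwrite("pics/s2c.png",cv2.resize(f["color"][130:280,190:390,::-1],None,fx=3,fy=3))
for t in tubs(P,C):print(t)
plan([(.608,-.06,.22,3.0996)])
E
```

```text
(array([0.61585444, 0.0589008 , 0.19675604]), np.float64(3.0997427716370725)) 27.8 0.45249373835033296
((array([0.6171, 0.1184]), np.float64(-0.033), array([100.,  68.])), (array([0.6196, 0.1193]), np.float64(0.463), array([56., 50.])), np.float64(0.206), 8408)
((array([0.6211, 0.248 ]), np.float64(-0.026), array([99., 40.])), (array([0.621 , 0.2477]), np.float64(-0.022), array([99., 39.])), np.float64(0.105), 4588)
((array([0.6172, 0.0572]), np.float64(-0.048), array([103.,  58.])), (array([0.6153, 0.059 ]), np.float64(-0.047), array([60., 14.])), np.float64(0.122), 8399)
((array([0.6214, 0.1905]), np.float64(-0.044), array([99., 56.])), (array([0.6218, 0.1902]), np.float64(-0.047), array([61., 15.])), np.float64(0.121), 8479)
[ 0.01  -0.     0.321] turn 0.004 | mm [  -5.    0. -161.]
((array([0.6208, 0.1557]), np.float64(1.531), array([253., 100.])), (array([0.6206, 0.1552]), np.float64(1.537), array([214.,  59.])), np.float64(0.123), 1591)
[ 0.015 -0.239 -0.03 ] turn 0.0 | mm [ -12. -119.   15.]
```

View pics/s2c.png

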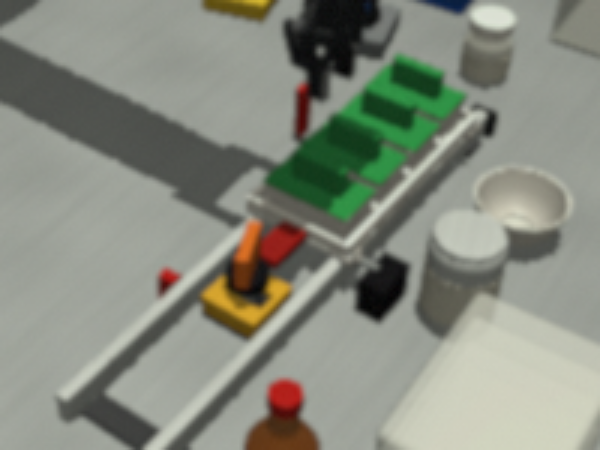

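The crop shows all four tubs down in the carrier, around (370,150), with the rib tops level. The orange knob is at (247,255) on the yellow socket, with the tongue at (283,243). I'm going over the knob.

{"api": "jog_arm", "payload": {"motion": "80 0.01 -0.1 -0.05 0 0 0; 80 0.015 -0.2 -0.08 0 0 0; 80 0.015 -0.239 -0.08 0 0 0; 80 0.015 -0.239 -0.08 0 0 0; 80 0.015 -0.239 -0.08 0 0 0"}}

```text
time: 28.52
tool_pos: [0.6035, -0.0589, 0.2349]
tool_rot: [-0.001, 0.02, 1.0, 0.001]
contact_force: [0.3, 0.0, -0.5]
gripper_width: 0.8
grasp_force: 0.0
```

```bash
cat > knob.py <<'E'
from h import *
import sys
s=pose();print(s[:2],s[2]["time"],s[2]["gripper_width"],s[2]["joint_pos"][5])
f=grab_frame("wrist");P,C=cloud(f)
cv2.imwrite(f"pics/k{sys.argv[1]}.png",f["color"][:,:,::-1])
m=(C[...,0]>2.0*C[...,2])&(C[...,0]>1.35*C[...,1])&(C[...,1]>C[...,2]*1.2)
for b in blobs(m,60):
    p=P[b];p=p[np.isfinite(p[:,0])]; zt=np.percentile(p[:,2],98); t=p[p[:,2]>zt-.006]
    print(box(t),zt,len(p))
y=(C[...,0]>1.8*C[...,2])&(C[...,1]>.6*C[...,0])&(P[...,2]>.02)&(P[...,2]<.04)
for b in blobs(y,200): print("socket",box(P[b]),b.sum())
E
python3 knob.py 1
```

```text
(array([ 0.60351523, -0.058948  ,  0.23490755]), np.float64(3.1006811422305054)) 28.525 0.7996220062902972 -1.750297538192856
(array([ 0.6081, -0.0582]), np.float64(-1.237), array([56., 14.])) 0.0986539459725389 1575
(array([ 0.7351, -0.2367]), np.float64(1.329), array([38.,  8.])) 0.02116178911945006 243
(array([ 0.5894, -0.1133]), np.float64(-0.253), array([2., 1.])) 0.2895625572368578 141
socket (array([ 0.6006, -0.0579]), np.float64(1.534), array([63., 49.])) 1204
```

View pics/k1.png

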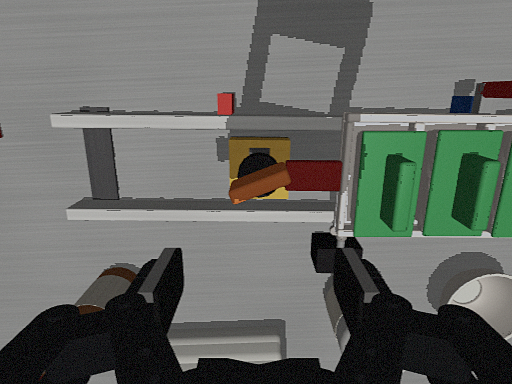

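The wrist view shows the wing at (260,182), lying across the slot, which is seen at (259,150). The tongue is at (315,175) and the tubs are to the right. The wing's yaw is -1.24, about 1.19 clockwise of the slot, as described.

{"api": "jog_arm", "payload": {"motion": "45 -0.008 0.001 0 0 0 0.12; 45 -0.008 0.001 0 0 0 0.24; 45 -0.008 0.001 0 0 0 0.36; 45 -0.008 0.001 0 0 0 0.48; 45 -0.008 0.001 0 0 0 0.6"}}

```text
time: 29.2
tool_pos: [0.6078, -0.0582, 0.2355]
tool_rot: [-0.001, 0.455, 0.89, 0.0]
contact_force: [-0.2, -0.3, -0.2]
gripper_width: 0.449
grasp_force: 0.0
```

{"api": "jog_arm", "payload": {"motion": "45 0 0 0 0 0 0.1; 45 0 0 0 0 0 0.197; 45 0 0 0 0 0 0.197; 45 0 0 0 0 0 0.197; 45 0 0 0 0 0 0.197"}}

```text
time: 29.82
tool_pos: [0.6079, -0.0595, 0.2362]
tool_rot: [-0.0, 0.579, 0.815, -0.0]
contact_force: [-0.3, -0.3, 0.6]
gripper_width: 0.451
grasp_force: 0.0
```

```bash
python3 knob.py 2; python3 - <<'E'
from h import *
plan([(.6081,-.0582,.066,1.904)])
E
```

```text
(array([ 0.60791572, -0.05946988,  0.23616382]), np.float64(1.90586908438511)) 29.825 0.45109331635452116 -0.5543800368869438
(array([ 0.6087, -0.0578]), np.float64(-1.241), array([55., 13.])) 0.09868927168612014 1110
(array([ 0.6847, -0.153 ]), np.float64(-1.063), array([208.,   9.])) 0.020857707958634134 60
socket (array([ 0.5944, -0.0575]), np.float64(1.521), array([64., 35.])) 862
socket (array([ 0.6246, -0.0593]), np.float64(1.524), array([64., 31.])) 614
[0.003 0.001 0.341] turn 0.001 | mm [   0.    1. -170.]
```

{"api": "jog_arm", "payload": {"motion": "45 0.003 0.002 0.1 0 0 0.001; 45 0.003 0.002 0.2 0 0 0.001; 45 0.003 0.002 0.28 0 0 0.001; 45 0.003 0.002 0.33 0 0 0.001; 45 0.003 0.002 0.34 0 0 0.001"}}

```text
time: 30.5
tool_pos: [0.6067, -0.0578, 0.0639]
tool_rot: [-0.002, 0.58, 0.814, -0.001]
contact_force: [0.9, -0.1, -0.5]
gripper_width: 0.452
grasp_force: 0.0
```

{"api": "jog_arm", "payload": {"motion": "0 0 0 0 0 0 0; 0 0 0 0 0 0 0; 0 0 0 0 0 0 0; 0 0 0 0 0 0 0; 0 0 0 0 0 0 0"}}

```text
time: 31.12
tool_pos: [0.6094, -0.0583, 0.0679]
tool_rot: [0.001, 0.581, 0.814, 0.0]
contact_force: [-0.4, 0.3, 6.2]
gripper_width: 0.153
grasp_force: 60.7
```

```bash
python3 - <<'E'
from h import *
s=pose();print(s[:2],s[2])
E
```

```text
(array([ 0.60938497, -0.05830392,  0.06786896]), np.float64(1.9028621100402763)) {'time': 31.125, 'joint_pos': array([-2.16879152e-01,  1.73193240e-01,  1.76925119e+00, -3.39254572e-05,
        1.19676598e+00, -5.48933858e-01]), 'joint_vel': array([ 0.00097632,  0.00082504, -0.00127789,  0.00050292,  0.00211573,
        0.00096717]), 'joint_efforts': array([-1.06957136e-01, -3.72510016e+01, -3.03520060e+01,  1.90779385e-03,
       -1.90606699e-01,  1.97466288e-03]), 'tool_pos': array([ 0.60938497, -0.05830392,  0.06786896]), 'tool_rot': array([1.10212456e-03, 5.80517519e-01, 8.14246886e-01, 4.52041828e-04]), 'contact_force': array([-0.35655952,  0.31614889,  6.1552333 ]), 'ft_torque': array([0.06367084, 0.13362706, 0.02482491]), 'grasp_force': 60.70316433906555, 'gripper_width': 0.15322705219504235}
```

{"api": "jog_arm", "payload": {"motion": "0 0 0 0 0 0 -0.1; 0 0 0 0 0 0 -0.2; 0 0 0 0 0 0 -0.3; 0 0 0 0 0 0 -0.4; 0 0 0 0 0 0 -0.5"}}

```text
time: 31.75
tool_pos: [0.6097, -0.0583, 0.0679]
tool_rot: [0.002, 0.24, 0.971, 0.0]
contact_force: [0.7, -1.1, 5.0]
gripper_width: 0.151
grasp_force: 60.8
```

{"api": "jog_arm", "payload": {"motion": "0 0 0 0 0 0 -0.08; 0 0 0 0 0 0 -0.16; 0 0 0 0 0 0 -0.23; 0 0 0 0 0 0 -0.23; 0 0 0 0 0 0 -0.23"}}

```text
time: 32.38
tool_pos: [0.6096, -0.0582, 0.0679]
tool_rot: [0.001, 0.072, 0.997, -0.0]
contact_force: [-0.5, 0.2, 5.5]
gripper_width: 0.151
grasp_force: 60.8
```

```bash
python3 - <<'E'
from h import *
s=pose();print(s[:2],s[2]["ft_torque"],s[2]["contact_force"],s[2]["joint_efforts"][5])
E
```

```text
(array([ 0.60963082, -0.0582437 ,  0.06787697]), np.float64(2.9978771935825135)) [0.07831276 0.06406219 0.02818786] [-0.45602013  0.24247013  5.47171462] 0.03347345511429012
```

{"api": "jog_arm", "payload": {"motion": "0 0 0 0 0 0 -0.02; 0 0 0 0 0 0 -0.04; 0 0 0 0 0 0 -0.06; 0 0 0 0 0 0 -0.07; 0 0 0 0 0 0 -0.07"}}

```text
time: 33.0
tool_pos: [0.6096, -0.0582, 0.0679]
tool_rot: [0.001, 0.019, 1.0, -0.0]
contact_force: [0.2, 0.6, 5.7]
gripper_width: 0.159
grasp_force: 60.8
```

```bash
cat > t.py <<'E'
from h import *
s=pose();print(s[:2],s[2]["ft_torque"],s[2]["contact_force"],s[2]["joint_efforts"][5],s[2]["gripper_width"])
E
python3 t.py
```

```text
(array([ 0.60962948, -0.05821859,  0.06785823]), np.float64(3.1028507903065465)) [ 0.13599106 -0.00868303  0.02183832] [0.17352866 0.57956852 5.6729624 ] -0.0022413593251258135 0.15888620996786676
```

{"api": "jog_arm", "payload": {"motion": "0 0 0 0 0 0 -0.01; 0 0 0 0 0 0 -0.02; 0 0 0 0 0 0 -0.03; 0 0 0 0 0 0 -0.03; 0 0 0 0 0 0 -0.03"}}

```text
time: 33.62
tool_pos: [0.6095, -0.058, 0.0679]
tool_rot: [0.001, -0.003, 1.0, 0.0]
contact_force: [-0.1, 1.5, 6.3]
gripper_width: 0.159
grasp_force: 60.9
```

```bash
python3 t.py
```

```text
(array([ 0.60953848, -0.05798722,  0.06787954]), np.float64(-3.1356714579347846)) [ 0.2051338   0.05523037 -0.04832518] [-0.14607426  1.49226595  6.26334418] -0.05617331131361425 0.15852510801694467
```

{"api": "jog_arm", "payload": {"motion": "0 0 0 0 0 0 -0.01; 0 0 0 0 0 0 -0.02; 0 0 0 0 0 0 -0.025; 0 0 0 0 0 0 -0.025; 0 0 0 0 0 0 -0.025"}}

```text
time: 34.25
tool_pos: [0.6095, -0.0579, 0.0679]
tool_rot: [0.001, -0.021, 1.0, 0.0]
contact_force: [-0.2, 0.5, 5.3]
gripper_width: 0.155
grasp_force: 61.3
```

```bash
python3 t.py
```

```text
(array([ 0.60951684, -0.0579399 ,  0.06789279]), np.float64(-3.100296973830158)) [ 0.20560224  0.09043568 -0.6556257 ] [-0.24428104  0.51640876  5.29245185] -0.7008044980466366 0.1551452645488455
```

The torque rose to 0.66 N m, so the knob is at its stop. I'll relax the turn a little and lift.

{"api": "jog_arm", "payload": {"motion": "0 0 0 0 0 0 0.01; 0 0 0 -0.01 0 0 0.01; 0 0 0 -0.03 0 0 0.01; 0 0 0 -0.05 0 0 0.01; 0 0 0 -0.07 0 0 0.01"}}

```text
time: 34.88
tool_pos: [0.6086, -0.0581, 0.1028]
tool_rot: [0.0, -0.015, 1.0, -0.0]
contact_force: [-0.4, 0.4, -1.5]
gripper_width: 0.155
grasp_force: 60.2
```

```bash
python3 t.py
```

```text
(array([ 0.60857045, -0.05813985,  0.10277742]), np.float64(-3.1123304125967093)) [-0.04329091 -0.02497029 -0.04529975] [-0.36251469  0.38356621 -1.50680879] -0.002343861706322059 0.15506981698469194
```

```bash
python3 - <<'E'
from h import *
plan([(.608,-.1,.19,-3.112),(.54,-.26,.19,2.4),(.473,-.412,.17,1.62),(.473,-.412,.07,1.62)])
for n in ("top","scene"):
    f=grab_frame(n);P,C=cloud(f)
    m=(C[...,0]>2.2*C[...,1])&(C[...,0]>2.2*C[...,2])&(P[...,2]<.05)&(P[...,1]<-.3)&(P[...,0]<.58)
    print(n,box(P[m]),m.sum(),[(round(r["p"],2),np.round(r["at"],3).tolist()) for r in place_of(n,"tray_in")])
E
```

```text
[ 0.004 -0.084 -0.174] turn -0.0 | mm [ -1. -42.  87.]
[ 0.145 -0.316 -0.   ] turn 0.514 | mm [ -68. -160.    0.]
[-0.107 -0.315  0.04 ] turn 0.52 | mm [ -67. -152.  -20.]
[0.  0.  0.2] turn -0.0 | mm [   0.    0. -100.]
top (array([ 0.4728, -0.4128]), np.float64(-0.023), array([178., 140.])) 2473 [(0.76, [0.474, -0.413, 0.002]), (0.66, [0.63, -0.462, -0.003])]
scene (array([ 0.4754, -0.4145]), np.float64(-0.023), array([182., 139.])) 3488 []
```

{"api": "jog_arm", "payload": {"motion": "0 0.004 0 -0.06 0 0 0; 0 0.004 0 -0.12 0 0 0; 0 0.004 -0.04 -0.174 0 0 0; 0 0.004 -0.084 -0.174 0 0 0; 0 0.004 -0.084 -0.174 0 0 0"}}

```text
time: 35.7
tool_pos: [0.6069, -0.1016, 0.1869]
tool_rot: [-0.001, -0.013, 1.0, 0.0]
contact_force: [0.1, 0.4, -1.4]
gripper_width: 0.153
grasp_force: 60.1
```

{"api": "jog_arm", "payload": {"motion": "0 0.03 -0.07 0 0 0 0.1; 0 0.07 -0.15 0 0 0 0.2; 0 0.1 -0.23 0 0 0 0.3; 0 0.145 -0.316 0 0 0 0.4; 0 0.145 -0.316 0 0 0 0.514"}}

```text
time: 36.33
tool_pos: [0.5374, -0.262, 0.1857]
tool_rot: [-0.002, 0.367, 0.93, 0.0]
contact_force: [0.5, 0.1, -1.7]
gripper_width: 0.154
grasp_force: 60.2
```

{"api": "jog_arm", "payload": {"motion": "0 -0.02 -0.07 0 0 0 0.1; 0 -0.05 -0.15 0 0 0 0.2; 0 -0.08 -0.23 0.02 0 0 0.3; 0 -0.107 -0.315 0.04 0 0 0.4; 0 -0.107 -0.315 0.04 0 0 0.52"}}

```text
time: 36.95
tool_pos: [0.4699, -0.4134, 0.1644]
tool_rot: [-0.003, 0.693, 0.721, 0.0]
contact_force: [-0.1, 0.8, -0.9]
gripper_width: 0.155
grasp_force: 60.2
```

```bash
python3 t.py; python3 -c "
from h import *
plan([(.473,-.413,.069,1.6)])"
```

```text
(array([ 0.46991048, -0.41337696,  0.16437733]), np.float64(1.6096376317105385)) [-0.02694462 -0.02235372 -0.02420139] [-0.09187361  0.77045069 -0.90111881] -1.3263120129704475 0.1552198805503861
[0.001 0.006 0.191] turn 0.006 | mm [  3.   0. -95.]
```

{"api": "jog_arm", "payload": {"motion": "0 0.001 0.006 0.06 0 0 0; 0 0.001 0.006 0.12 0 0 0; 0 0.001 0.006 0.16 0 0 0; 0 0.001 0.006 0.18 0 0 0; 0 0.001 0.006 0.185 0 0 0"}}

```text
time: 37.58
tool_pos: [0.4755, -0.4115, 0.0751]
tool_rot: [-0.0, 0.69, 0.724, 0.0]
contact_force: [-0.4, 0.1, -0.7]
gripper_width: 0.154
grasp_force: 60.3
```

{"api": "jog_arm", "payload": {"motion": "0 0 0 0.003 0 0 0; 0 0 0 0.006 0 0 0; 0 0 0 0.01 0 0 0; 0 0 0 0.01 0 0 0; 0 0 0 0.01 0 0 0"}}

```text
time: 38.2
tool_pos: [0.4756, -0.4118, 0.0709]
tool_rot: [0.0, 0.69, 0.724, 0.0]
contact_force: [0.7, 0.1, -1.4]
gripper_width: 0.151
grasp_force: 60.3
```

{"api": "jog_arm", "payload": {"motion": "0 0 0 0.003 0 0 0; 0 0 0 0.006 0 0 0; 0 0 0 0.008 0 0 0; 0 0 0 0.008 0 0 0; 0 0 0 0.008 0 0 0"}}

```text
time: 38.83
tool_pos: [0.4756, -0.4117, 0.0668]
tool_rot: [0.0, 0.69, 0.724, -0.0]
contact_force: [0.6, -0.2, -1.0]
gripper_width: 0.15
grasp_force: 60.3
```

{"api": "jog_arm", "payload": {"motion": "0 0 0 0.002 0 0 0; 0 0 0 0.005 0 0 0; 0 0 0 0.005 0 0 0; 0 0 0 0.005 0 0 0; 0 0 0 0.005 0 0 0"}}

```text
time: 39.45
tool_pos: [0.4758, -0.412, 0.0659]
tool_rot: [0.0, 0.69, 0.724, -0.0]
contact_force: [-2.2, 1.6, 5.7]
gripper_width: 0.155
grasp_force: 61.4
```

{"api": "jog_arm", "payload": {"motion": "20 0 0 0 0 0 0; 30 0 0 0 0 0 0; 45 0 0 0 0 0 0; 60 0 0 0 0 0 0; 60 0 0 0 0 0 0"}}

```text
time: 40.08
tool_pos: [0.4755, -0.4117, 0.0642]
tool_rot: [-0.0, 0.69, 0.724, 0.0]
contact_force: [-0.0, 0.9, 0.4]
gripper_width: 0.596
grasp_force: 0.0
```

{"api": "jog_arm", "payload": {"motion": "60 0 0 -0.04 0 0 0; 60 0 0 -0.12 0 0 0; 60 0 0 -0.2 0 0 0; 60 0 0 -0.28 0 0 0; 60 0 0 -0.28 0 0 0"}}

```text
time: 40.7
tool_pos: [0.4776, -0.4139, 0.2114]
tool_rot: [0.005, 0.69, 0.724, -0.0]
contact_force: [0.6, -0.4, -0.1]
gripper_width: 0.599
grasp_force: 0.0
```

```bash
python3 - <<'E'
from h import *
f=grab_frame("wrist");cv2.imwrite("pics/w5.png",f["color"][:,:,::-1])
for n in ("wrist","top","scene"):
    if n!="wrist": grab_frame(n)
    print(n,[(round(r["p"],2),np.round(r["at"],3).tolist()) for r in place_of(n,"lock_mid")],[(round(r["p"],2),np.round(r["at"],3).tolist()) for r in place_of(n,"post")])
E
```

```text
wrist [(0.95, [0.474, -0.414, 0.05])] []
top [(0.46, [0.472, -0.412, 0.051])] [(0.6, [0.536, 0.159, 0.096])]
scene [(0.71, [0.476, -0.412, 0.051])] [(0.74, [0.539, 0.164, 0.098]), (0.62, [0.311, -0.33, 0.001])]
```

View pics/w5.png

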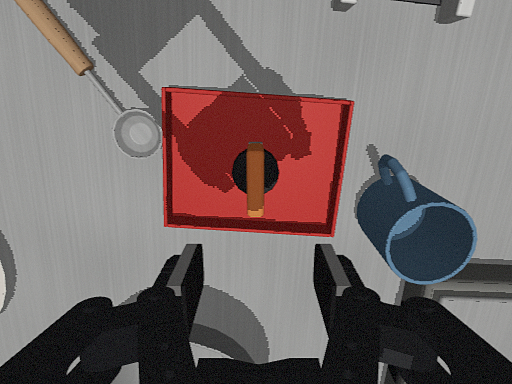

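The knob stands in the middle of the tray at (255,180). Next I'm going to the post.

```bash
python3 - <<'E'
from h import *
plan([(.50,-.22,.21,2.1),(.5,0.0,.21,2.6),(.53,.162,.2,3.1)])
E
```

```text
[ 0.38   0.068 -0.014] turn -0.32 | mm [ 25. 191.   7.]
[ 0.38   0.222 -0.   ] turn -0.333 | mm [  0. 220.   0.]
[0.116 0.309 0.02 ] turn -0.333 | mm [ 30. 162. -10.]
```

{"api": "jog_arm", "payload": {"motion": "60 0.09 0.015 0 0 0 -0.07; 60 0.18 0.03 0 0 0 -0.15; 60 0.28 0.05 0 0 0 -0.23; 60 0.38 0.068 -0.014 0 0 -0.32; 60 0.38 0.068 -0.014 0 0 -0.32"}}

```text
time: 41.78
tool_pos: [0.5008, -0.2177, 0.2116]
tool_rot: [0.0, 0.496, 0.868, 0.0]
contact_force: [-0.2, 0.4, -0.6]
gripper_width: 0.599
grasp_force: 0.0
```

{"api": "jog_arm", "payload": {"motion": "60 0.09 0.05 0 0 0 -0.07; 60 0.18 0.105 0 0 0 -0.15; 60 0.28 0.16 0 0 0 -0.24; 60 0.38 0.222 0 0 0 -0.333; 60 0.38 0.222 0 0 0 -0.333"}}

```text
time: 42.4
tool_pos: [0.5003, 0.002, 0.211]
tool_rot: [-0.0, 0.266, 0.964, 0.0]
contact_force: [-0.3, -0.4, 0.3]
gripper_width: 0.6
grasp_force: 0.0
```

{"api": "jog_arm", "payload": {"motion": "60 0.03 0.08 0 0 0 -0.08; 60 0.06 0.16 0 0 0 -0.16; 60 0.09 0.24 0.01 0 0 -0.25; 60 0.116 0.309 0.02 0 0 -0.333; 60 0.116 0.309 0.02 0 0 -0.333"}}

```text
time: 43.02
tool_pos: [0.5309, 0.162, 0.2003]
tool_rot: [-0.001, 0.022, 1.0, -0.0]
contact_force: [-0.1, 0.3, -0.4]
gripper_width: 0.598
grasp_force: 0.0
```

```bash
python3 t.py; python3 - <<'E'
from h import *
f=grab_frame("wrist");P,C=cloud(f);cv2.imwrite("pics/w6.png",f["color"][:,:,::-1])
m=(C[...,0]>2*C[...,1])&(C[...,0]>2*C[...,2])&(P[...,2]<.125)
for b in blobs(m,30):
    p=P[b];z=np.percentile(p[:,2],98);print(box(p[p[:,2]>z-.005]),z,b.sum())
print([(round(r["p"],2),np.round(r["at"],3).tolist()) for r in place_of("wrist","post")])
E
```

```text
(array([0.53094894, 0.16199913, 0.20025285]), np.float64(3.0980280872334447)) [-0.01073967 -0.02088143  0.01106624] [-0.06441482  0.26283508 -0.38210963] -0.10526112746447325 0.5981791812179309
(array([ 0.5389, -0.0842]), np.float64(-0.173), array([20.,  7.])) 0.03635796643562424 677
(array([0.535 , 0.1606]), np.float64(1.52), array([15., 14.])) 0.11246609064522049 726
(array([ 0.6104, -0.0057]), np.float64(1.528), array([53., 30.])) 0.0568111801136592 1639
[(0.64, [0.54, 0.161, 0.096])]
```

View pics/w6.png

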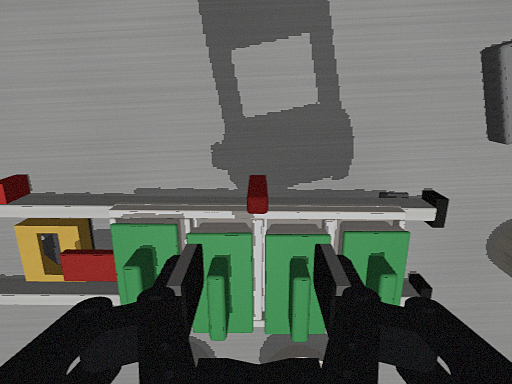

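The post's top is at (258,192) and measures (.535,.161,.112), as described. The socket slot at (47,250) is clear. I'll grip the post along y.

{"api": "jog_arm", "payload": {"motion": "60 -0.004 -0.002 0.08 0 0 0; 60 -0.004 -0.002 0.16 0 0 0; 60 -0.004 -0.002 0.22 0 0 0; 60 -0.004 -0.002 0.246 0 0 0; 60 -0.004 -0.002 0.246 0 0 0"}}

```text
time: 43.75
tool_pos: [0.5323, 0.1598, 0.0779]
tool_rot: [-0.001, 0.023, 1.0, -0.0]
contact_force: [-0.2, 0.3, -0.4]
gripper_width: 0.597
grasp_force: 0.0
```

{"api": "jog_arm", "payload": {"motion": "30 0 0 0 0 0 0; 0 0 0 0 0 0 0; 0 0 0 0 0 0 0; 0 0 0 0 0 0 0; 0 0 0 0 0 0 0"}}

```text
time: 44.38
tool_pos: [0.5337, 0.161, 0.0802]
tool_rot: [0.001, 0.022, 1.0, 0.0]
contact_force: [-1.2, -2.2, 6.0]
gripper_width: 0.172
grasp_force: 59.3
```

```bash
python3 t.py; python3 - <<'E'
from h import *
p=pose()[0]; plan([(p[0]-.0108,p[1]-.25,p[2],pose()[1])])
E
```

```text
(array([0.53369569, 0.16095731, 0.08021029]), np.float64(3.0982302818205087)) [-0.21004702  0.17535931 -0.09297146] [-1.2400682  -2.19945508  6.01196972] -0.11151686310768127 0.1717285195111434
[-0.  -0.5 -0. ] turn -0.0 | mm [ -11. -250.    0.]
```

{"api": "jog_arm", "payload": {"motion": "0 0 -0.03 0 0 0 0; 0 0 -0.08 0 0 0 0; 0 0 -0.14 0 0 0 0; 0 0 -0.2 0 0 0 0; 0 0 -0.25 0 0 0 0"}}

```text
time: 45.0
tool_pos: [0.5272, 0.0357, 0.0802]
tool_rot: [0.0, 0.022, 1.0, 0.001]
contact_force: [-4.9, 2.1, 9.5]
gripper_width: 0.18
grasp_force: 60.3
```

{"api": "jog_arm", "payload": {"motion": "0 0 -0.06 0 0 0 0; 0 0 -0.12 0 0 0 0; 0 0 -0.18 0 0 0 0; 0 0 -0.23 0 0 0 0; 0 0 -0.25 0 0 0 0"}}

```text
time: 45.62
tool_pos: [0.5208, -0.0896, 0.0802]
tool_rot: [-0.001, 0.022, 1.0, 0.0]
contact_force: [-9.2, 11.7, 14.8]
gripper_width: 0.175
grasp_force: 61.4
```

```bash
python3 t.py
```

```text
(array([ 0.5207909 , -0.08961354,  0.08019222]), np.float64(3.097067864308875)) [1.75739801 1.1255661  0.02366199] [-9.19889656 11.6916947  14.83052889] 0.05367065663449466 0.174935916353663
```

{"api": "jog_arm", "payload": {"motion": "0 0 0 0 0 0 0; 0 0 0 0 0 0 0; 0 0 0 0 0 0 0; 0 0 0 0 0 0 0; 0 0 0 0 0 0 0"}}

```text
time: 46.25
tool_pos: [0.5208, -0.0893, 0.0802]
tool_rot: [-0.001, 0.022, 1.0, -0.0]
contact_force: [-10.3, 0.1, 12.5]
gripper_width: 0.175
grasp_force: 61.1
```

{"api": "jog_arm", "payload": {"motion": "30 0 0 0 0 0 0; 60 0 0 0 0 0 0; 60 0 0 0 0 0 0; 60 0 0 0 0 0 0; 60 0 0 0 0 0 0"}}

```text
time: 46.88
tool_pos: [0.5216, -0.0888, 0.0782]
tool_rot: [-0.0, 0.022, 1.0, 0.0]
contact_force: [0.6, 0.6, -0.1]
gripper_width: 0.596
grasp_force: 0.0
```

{"api": "jog_arm", "payload": {"motion": "60 0 0 -0.08 0 0 0; 60 0 0 -0.16 0 0 0; 60 0 0 -0.24 0 0 0; 60 0 0 -0.24 0 0 0; 60 0 0 -0.24 0 0 0"}}

```text
time: 47.5
tool_pos: [0.5213, -0.0887, 0.1976]
tool_rot: [-0.0, 0.022, 1.0, 0.0]
contact_force: [-0.9, -0.2, -0.5]
gripper_width: 0.6
grasp_force: 0.0
```

```bash
python3 t.py; python3 - <<'E'
from h import *
f=grab_frame("wrist");P,C=cloud(f);cv2.imwrite("pics/w7.png",f["color"][:,:,::-1])
m=(C[...,0]>2*C[...,1])&(C[...,0]>2*C[...,2])&(P[...,2]<.125)
for b in blobs(m,30):
    p=P[b];z=np.percentile(p[:,2],98);print(box(p[p[:,2]>z-.005]),z,b.sum())
for t in tubs(P,C): print(t)
E
```

```text
(array([ 0.52127463, -0.08872714,  0.1975591 ]), np.float64(3.098314366531589)) [-0.00051487 -0.02358495  0.00340382] [-0.92224078 -0.18892341 -0.53661725] -4.82429277326446e-05 0.6000992569115186
(array([ 0.5471, -0.3456]), np.float64(-0.123), array([37.,  7.])) 0.029451776362843914 1394
(array([ 0.5222, -0.0896]), np.float64(1.521), array([15., 14.])) 0.11235689949450751 743
(array([ 0.5979, -0.2563]), np.float64(1.518), array([52., 31.])) 0.056788347442072645 1682
((array([ 0.5696, -0.1957]), np.float64(-0.898), array([183.,  62.])), (array([ 0.5484, -0.1662]), np.float64(-0.612), array([110.,  25.])), np.float64(0.244), 3971)
((array([0.5637, 0.0032]), np.float64(0.568), array([146.,  57.])), (array([ 0.5558, -0.014 ]), np.float64(0.543), array([114.,  23.])), np.float64(0.248), 3641)
((array([ 0.6221, -0.1271]), np.float64(-0.006), array([222.,  61.])), (array([ 0.5726, -0.1238]), np.float64(-0.047), array([123.,  14.])), np.float64(0.232), 5538)
((array([ 0.6237, -0.06  ]), np.float64(-0.037), array([208.,  55.])), (array([ 0.5786, -0.0583]), np.float64(-0.033), array([118.,  14.])), np.float64(0.232), 5462)
```

The post moved 250.5 mm and there is no force at rest, so the carrier is in the detent. Next is the button on the grey box.

```bash
python3 - <<'E'
from h import *
plan([(.5,.17,.2,3.1),(.455,.415,.2,3.1)])
E
```

```text
[ 0.064  0.515 -0.007] turn -0.001 | mm [-21. 259.   3.]
[ 0.11   0.486 -0.   ] turn -0.0 | mm [-45. 245.   0.]
```

{"api": "jog_arm", "payload": {"motion": "0 0.01 -0.0 0 0 0 0; 0 0.02 0.1 0 0 0 0; 0 0.03 0.2 0 0 0 0; 0 0.04 0.3 0 0 0 0; 0 0.05 0.4 0 0 0 0"}}

```text
time: 48.18
tool_pos: [0.5042, 0.1134, 0.1971]
tool_rot: [-0.001, 0.022, 1.0, -0.0]
contact_force: [0.5, 0.4, -0.5]
gripper_width: -0.001
grasp_force: 0.0
```

```bash
python3 - <<'E'
from h import *
print(pose()[:2])
plan([(.455,.415,.2,3.1)])
E
```

```text
(array([0.50420675, 0.11341046, 0.19706684]), np.float64(3.0979871497335805))
[ 0.125  0.598 -0.006] turn -0.001 | mm [-49. 302.   3.]
```

{"api": "jog_arm", "payload": {"motion": "0 0.02 0.11 0 0 0 0; 0 0.05 0.22 0 0 0 0; 0 0.07 0.33 0 0 0 0; 0 0.09 0.44 0 0 0 0; 0 0.12 0.55 0 0 0 0"}}

```text
time: 48.8
tool_pos: [0.4562, 0.3906, 0.197]
tool_rot: [-0.001, 0.022, 1.0, -0.001]
contact_force: [1.4, -0.8, -0.2]
gripper_width: 0.002
grasp_force: 0.0
```

```bash
python3 - <<'E'
from h import *
print(pose()[:2])
f=grab_frame("wrist");P,C=cloud(f);cv2.imwrite("pics/w8.png",f["color"][:,:,::-1])
m=(C[...,2]>1.6*C[...,0])&(C[...,2]>1.3*C[...,1])&(P[...,2]<.1)
for b in blobs(m,100):
    p=P[b];z=np.percentile(p[:,2],95);print(box(p[p[:,2]>z-.004]),z,b.sum())
print([(round(r["p"],2),np.round(r["at"],3).tolist()) for r in place_of("wrist","ready_top")])
plan([(.459,.428,.1,3.1)])
E
```

```text
(array([0.45622613, 0.39064584, 0.19698132]), np.float64(3.0981997344416907))
(array([0.4495, 0.5497]), np.float64(-0.003), array([198.,   3.])) 0.09691052183891959 14630
(array([0.5441, 0.5852]), np.float64(-1.551), array([31.,  2.])) 0.09378904060969966 2588
(array([0.4603, 0.4282]), np.float64(0.037), array([38., 38.])) 0.052543252993578204 1573
(array([0.5512, 0.16  ]), np.float64(-0.083), array([22., 16.])) 0.036105547137510005 800
[(0.85, [0.462, 0.433, 0.053])]
[-0.006  0.07   0.194] turn 0.003 | mm [  4.  35. -97.]
```

View pics/w8.png

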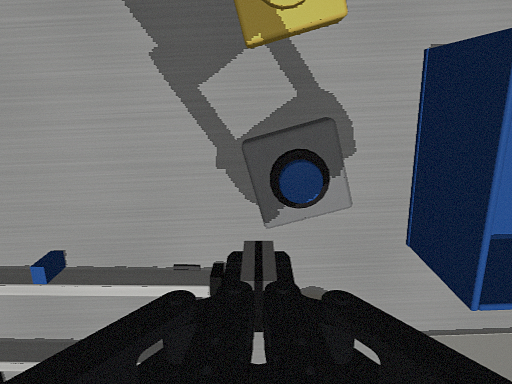

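The wrist view shows the grey-boxed blue button at (302,182), and the yellow one at (290,5) is left alone. The button's top is at (.460,.428,.0525).

{"api": "jog_arm", "payload": {"motion": "0 -0.008 0.075 0 0 0 0; 0 -0.008 0.075 0.08 0 0 0; 0 -0.008 0.075 0.16 0 0 0; 0 -0.008 0.075 0.22 0 0 0; 0 -0.008 0.075 0.26 0 0 0"}}

```text
time: 49.52
tool_pos: [0.4617, 0.4251, 0.0653]
tool_rot: [-0.002, 0.022, 1.0, -0.001]
contact_force: [-0.3, -0.9, 0.3]
gripper_width: 0.002
grasp_force: 0.0
```

{"api": "jog_arm", "payload": {"motion": "0 0 0 0.01 0 0 0; 0 0 0 0.02 0 0 0; 0 0 0 0.03 0 0 0; 0 0 0 0.04 0 0 0; 0 0 0 0.04 0 0 0"}}

```text
time: 50.15
tool_pos: [0.4636, 0.4272, 0.0492]
tool_rot: [0.001, 0.022, 1.0, 0.001]
contact_force: [0.8, -0.6, 2.7]
gripper_width: 0.001
grasp_force: 1.5
```

{"api": "jog_arm", "payload": {"motion": "0 0 0 0.004 0 0 0; 0 0 0 0.008 0 0 0; 0 0 0 0.012 0 0 0; 0 0 0 0.014 0 0 0; 0 0 0 0.014 0 0 0"}}

```text
time: 50.78
tool_pos: [0.4637, 0.4273, 0.0457]
tool_rot: [0.0, 0.021, 1.0, 0.0]
contact_force: [-7.9, -6.5, 21.0]
gripper_width: -0.001
grasp_force: 10.9
```

{"api": "jog_arm", "payload": {"motion": "0 0 0 -0.05 0 0 0; 0 0 0 -0.15 0 0 0; 0 0 0 -0.25 0 0 0; 0 0 0 -0.35 0 0 0; 0 0 0 -0.35 0 0 0"}}

```text
time: 51.4
tool_pos: [0.4649, 0.4283, 0.2221]
tool_rot: [0.004, 0.022, 1.0, 0.003]
contact_force: [0.1, -0.1, -0.8]
gripper_width: 0.0
grasp_force: 0.0
```

```bash
python3 - <<'E'
from h import *
f=grab_frame("top");g=grab_frame("scene")
cv2.imwrite("pics/fin.png",cv2.resize(g["color"][90:340,90:400,::-1],None,fx=2.3,fy=2.3))
for n in ("top","scene"):
  print(n,[(t,[(round(r["p"],2),np.round(r["at"],3).tolist()) for r in place_of(n,t)][:2]) for t in ("bowl","sauce","spice","mug","ladle","tin","lock_mid","post")])
P,C=cloud(f)
for t in tubs(P,C): print(t)
E
```

```text
top [('bowl', [(0.81, [0.781, 0.198, 0.001]), (0.19, [0.52, -0.089, 0.095])]), ('sauce', [(0.61, [0.761, -0.243, 0.002]), (0.4, [0.779, 0.055, -0.0])]), ('spice', [(0.61, [0.63, 0.445, -0.001]), (0.49, [0.461, 0.426, 0.051])]), ('mug', [(0.59, [0.63, -0.463, -0.001])]), ('ladle', [(0.93, [0.31, -0.329, -0.001])]), ('tin', [(0.93, [0.779, 0.053, -0.002]), (0.59, [0.606, 0.007, 0.085])]), ('lock_mid', [(0.6, [0.472, -0.412, 0.049])]), ('post', [(0.73, [0.518, -0.09, 0.097])])]
scene [('bowl', [(0.92, [0.779, 0.197, 0.0]), (0.18, [0.781, 0.054, -0.001])]), ('sauce', [(0.79, [0.758, -0.238, 0.0])]), ('spice', [(0.3, [0.602, -0.19, 0.085])]), ('mug', [(0.78, [0.629, -0.463, -0.0])]), ('ladle', [(0.66, [0.306, -0.334, 0.003]), (0.65, [0.603, -0.058, 0.044])]), ('tin', [(0.9, [0.78, 0.054, 0.002]), (0.54, [0.604, -0.126, 0.083])]), ('lock_mid', [(0.94, [0.473, -0.415, 0.049]), (0.51, [0.612, 0.006, 0.045])]), ('post', [(0.94, [0.522, -0.087, 0.099]), (0.64, [0.631, -0.46, -0.0])])]
((array([0.6082, 0.0064]), np.float64(-0.049), array([98., 55.])), (array([0.6066, 0.0053]), np.float64(0.008), array([57., 12.])), np.float64(0.127), 538)
((array([ 0.6086, -0.0605]), np.float64(-0.014), array([99., 53.])), (array([ 0.6067, -0.0608]), np.float64(-0.002), array([58., 12.])), np.float64(0.127), 535)
((array([ 0.6043, -0.1256]), np.float64(-0.017), array([97., 53.])), (array([ 0.6035, -0.1268]), np.float64(-0.019), array([59., 13.])), np.float64(0.127), 540)
((array([ 0.593 , -0.1891]), np.float64(-0.05), array([99., 54.])), (array([ 0.5923, -0.1891]), np.float64(-0.033), array([59., 13.])), np.float64(0.128), 555)
```

View pics/fin.png

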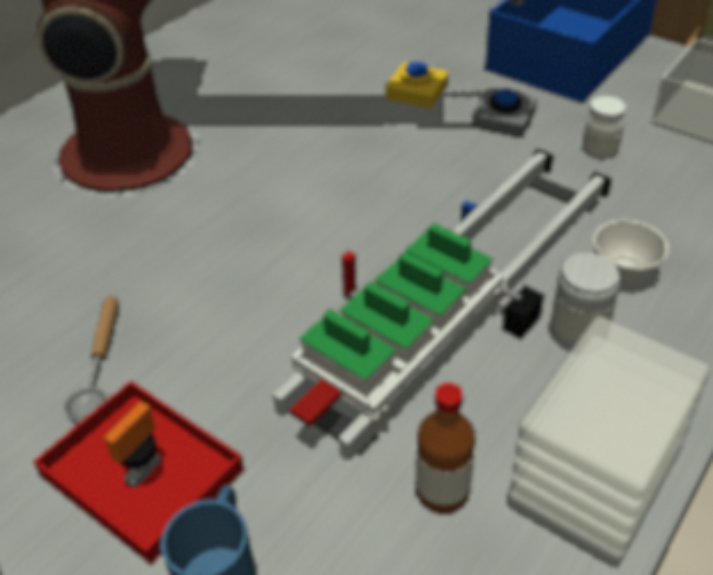

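The final view shows the four tubs level in the carrier at (395,300), which stands at the far station. The knob is standing in the tray at (135,440), and the bystanders are where they started.

```bash
python3 -c "
from plant import *
print(job_done())"
```

```text
the job is handed in; nothing more can be done
None
```

I handed the job in at about 51 s of robot time, done in the order asked: all four tubs seated in the carrier, the lock knob standing in the red tray, the carrier moved 250 mm into the red-mark detent, the blue call button pressed fully down, and the bystanders not disturbed.

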